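Hang the rinsed basket back on the shelf rack

ROBOT

A 6-joint arm with a two-finger parallel gripper is mounted at the origin on the work surface. World frame = base frame: x ahead of the robot, y to its left, z up, the work surface at z = 0. Lengths are in m, angles in rad, forces in N, time in s.
With the tool pointing down it reaches from about 0.25 to 0.775 m from the base axis. Payload 8.9 kg.
Tool frame: the origin (TCP) lies midway between the tips of the shut fingers; the grasp point (between the pads) lies 19 mm behind it; x points along the fingers, z is the direction in which the jaws open and shut, and the axes are right-handed (so a half turn about x gives the same grasp; the last joint's range is limited). The gripper opens to 85 mm and grips with 20 to 120 N. Pads are 22 mm wide; open, the fingers measure 114 mm over their backs; the gripper's body (76 mm by 85 mm) begins 54 mm behind the grasp point. The pads swing forward as they close: fully open they stand 13 mm farther back than shut.
Start: joints at [-1.425, 0.291, -0.153, 1.127, 0, 1.431], TCP at [0.148, -0.504, 0.231] pointing down, gripper open.
Joint ranges: [-2.52, 2.52], [-0.91, 1.74], [-1.3, 1.37], [-1.96, 2.02], [-1.52, 1.47], [-3.14, 3.14]. Speed limits (rad/s): [2.22, 2.22, 2.79, 3.14, 3.14, 3.14].

INTERFACE

Orientations are given as a 3x3 rotation matrix whose columns are the frame's x, y, z axes.
In Python, from bench import readout, imaging, hand_in gives the robot as it stands.
- The arm moves only by the tool step_arm, never from a script. Its argument "moves" is a list of rows, each a list of 7 numbers: the finger opening in m, from 0 to 0.0854, then the shift along the world's x, y, z in m, then the turn, a rotation vector about the world's x, y, z in units of 6 degrees (1.0 is 6 degrees). In form: [[jaw, x, y, z, rx, ry, rz], ...]. A call has 1 to 20 rows; each row is the pose to reach, as a shift and turn from the pose measured when the call began; what a row does not reach only later rows make up. A row lasts 1/12 s, in which the tool goes at most 41.7 mm and 7.16 degrees, less where a joint would pass 70% of its speed; a pose out of reach is approached as far as the arm can. A call with a gripper value outside its range is refused whole. The fingers move at their own pace and stop on an object; the grip force is fixed at half the most. Time passes only in rows, so rows that repeat a pose let the fingers close. It gives the time, the measured TCP pose, the force and the opening at its end, in the units of the state.
- readout.read_state(): the state, without advancing time (a new reading comes with each control period).
- imaging.camera(name): name is "side" or "top"; returns the picture (480x640x3 uint8, red, green, blue); there is no depth.
- imaging.camera_params(name): a dict with "K" (3x3 intrinsics, pixels), "k1" (the pictures are not rectified: a ray, as slopes to the right and down, at radius r is drawn at 1 + k1 r^2 times it, then the intrinsics apply), "eye" and "orientation" of the camera in the world. Camera axes: x right, y up, looking along -z (the intrinsics and any distortion apply to the point x, -y, -z); pixel columns grow to the right and rows downward; lengths in m; the calibration is good to about 2 mm. A picture is of the moment at which its call begins. camera_params takes no time and is no camera call.
- hand_in(): hands the job in, once; it reports no verdict.
The state is a dict: "time_s": time; "joints": joint angles; "qvel": joint speeds; "joint_torque": joint torques, N m; "tool_pos": TCP position; "orientation": TCP orientation; "force": force on the tool from outside, world axes, zero at the start; "torque": the same for the moment, N m; "width": finger opening in m.
Only numpy, scipy, OpenCV 4.12 (cv2) and the standard library are available. Lean on these libraries where they do the work, as an engineer would, in place of code of your own. Each camera call takes 0.05 s, during which the arm holds its last target.

TASK

Lift the white wire basket off the drip stand where it hangs, and hang it by its handle on the two long prongs below the shelf of the blue-footed rack. Then slide it back along the prongs until the handle bar is fully home against both red stop pins under the shelf, leave it hanging there still and upright, and do not disturb the mugs, jug, bowl or spoon.

Things in the scene. Friction and masses are not known exactly. Their poses are not given: they have to be found in the camera images.
- basket: white wire basket 110 x 150 x 60 mm (x, y, z), 0.2-0.4 kg, with a rigid steel handle: uprights at y = +-75 mm and a straight bar along y, 10 mm thick, 116 mm long, its axis 150 mm above the underside. On the bar's middle stands a square wooden knob 26 x 26 mm, from 5 to 41 mm above the bar's axis. Origin: centre of the underside, z up. Same either way round.
- bail (a point): middle of the axis of the basket's handle bar (150 mm above the underside); axes as the basket's
- bail_a (a point): point of the handle bar's axis 40 mm from its middle, on the basket's +y side
- bail_b (a point): point of the handle bar's axis 40 mm from its middle, on the basket's -y side
- drip_stand: fixed dark stand on a black drip tray 170 x 180 mm; two level prongs 8 mm thick at y = +-40 mm, tops at z = 215 mm, from a post at x = +85 mm out to x = -32 mm, then tips turned up 18 mm ending at x = -42 mm. Origin: on the counter; -x is the way the prongs point (roughly to the robot), z up.
- drip_hook (a point): where the middle of the handle bar's axis is while the basket hangs on the drip stand (220 mm above the counter)
- rack: fixed rack, blue foot, wire shelf 120 x 230 mm with two saucer stacks (top z = 336 mm). Two level prongs below it, 8 mm thick, at y = +-40 mm, tops at z = 235 mm, from x = +90 mm out to x = -95 mm, then tips turned up 18 mm ending at x = -106 mm. A red upright pin on each stops the bar's axis at x = 0. Origin: on the counter under the home place; prongs point to -x (roughly to the robot).
- rack_home (a point): where the middle of the handle bar's axis is when fully home against both stop pins, 240 mm above the counter; axes as the rack's. The shelf's front edge is 18 mm in front of it (rack x = -18 mm), the shelf's underside at z = 306 mm, its top at 316 mm: an upright gripper fits only in front of the shelf, a leaning one reaches in.
- rack_load (a point): a point 70 mm in front (-x) of point rack_home: the middle of the handle bar's axis when the basket hangs on the outer part of the prongs, clear of the shelf and 25 mm inside the bend of the tips
- mug_front: black mug, 82 mm wide, 88 mm high, bystander; origin: centre of its underside
- mug_left: another such black mug, bystander
- jug: steel milk jug with a handle, 84 mm wide, 100 mm high, bystander; origin: centre of its underside
- bowl: blue bowl, 100 mm wide, 45 mm high, bystander; origin: centre of its underside
- spoon: spoon 160 mm long lying on the counter, bystander
There are look-alikes about, which are no part of the job. Of the things shaped like the basket, the white one is meant.

How it is judged:
By the outcome, as a careful person would: the job done as asked, in the order asked, and still so for the second after the job is handed in, with the robot touching nothing.
It also fails if it takes over 72 s, if anything falls off the work surface, if the arm or the gripper's body presses on something with over 40 N, if the wrist force passes 120 N, or if a joint passes its speed limit or range.

## Working session

There is one attempt and no reset: what is moved stays moved. The work goes in short steps, Python scripts to look and compute and a tool call to move; the robot and the scene stay as the last step left them, time stands still between calls to the robot, and variables do not carry over. Pictures are saved under pics/ and viewed, and the job is handed in when it is done.

Besides the shell and the picture viewer there is one more tool, called after ">>>" as name([rows], argument=value, ...), one row to a line, values as JSON. step_arm: Moves the arm, as the interface text tells. Its arguments: {"type":"object","properties":{"moves":{"type":"array","items":{"type":"array","items":{"type":"number"}}}},"required":["moves"]}

```bash
mkdir -p pics; ls; python3 - <<'E'
from bench import readout, imaging
import cv2
for n in ("side","top"):
    im=imaging.camera(n); cv2.imwrite(f"pics/{n}0.png",im[:,:,::-1])
    p=imaging.camera_params(n); print(n,p)
s=readout.read_state(); print(s)
E
```

```text
pics
side {'K': array([[469.44494313,   0.        , 314.49085671],
       [  0.        , 469.44494313, 246.87166061],
       [  0.        ,   0.        ,   1.        ]]), 'k1': -0.09822457723930289, 'eye': array([0.27574782, 0.64805915, 0.99720158]), 'orientation': array([[-0.95347853,  0.23905112, -0.18366616],
       [-0.30144619, -0.75002299,  0.58872379],
       [ 0.00298123,  0.61670096,  0.78719187]])}
top {'K': array([[579.7770642 ,   0.        , 319.79043458],
       [  0.        , 579.7770642 , 241.12205354],
       [  0.        ,   0.        ,   1.        ]]), 'k1': -0.1496208181099382, 'eye': array([ 3.57142009e-01, -1.10268798e-03,  1.66336788e+00]), 'orientation': array([[-0.01534066,  0.99741603, -0.07018489],
       [-0.99983793, -0.01596361, -0.00832361],
       [-0.0094225 ,  0.07004582,  0.99749927]])}
{'time_s': 0.1, 'joints': array([-1.42534453e+00,  2.91197764e-01, -1.54021108e-01,  1.12669710e+00,
       -2.04482317e-05,  1.43153983e+00]), 'qvel': array([-0.0022686 , -0.00068619,  0.00363987,  0.00039518,  0.00127352,
       -0.00025522]), 'joint_torque': array([ 1.16797368e-03, -5.37978530e+01,  3.31918180e+01,  9.29349975e-03,
       -3.06977763e-04,  1.75850187e-05]), 'tool_pos': array([ 0.14742492, -0.50348479,  0.23081443]), 'orientation': array([[-1.82512701e-04,  9.59743638e-01,  2.80877403e-01],
       [ 1.10485592e-03,  2.80877430e-01, -9.59743012e-01],
       [-9.99999373e-01,  1.35163774e-04, -1.11164214e-03]]), 'force': array([ 0.2660748 ,  0.76331744, -0.4972486 ]), 'torque': array([0.02381293, 0.03751391, 0.01200462]), 'width': 0.08558740912509388}
```

View pics/side0.png

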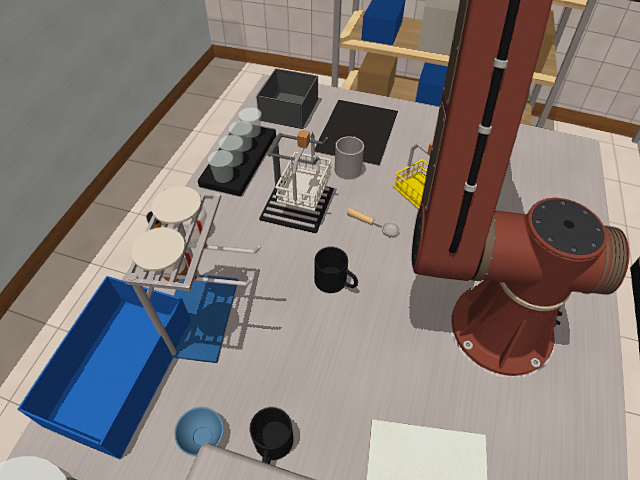

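View pics/top0.png

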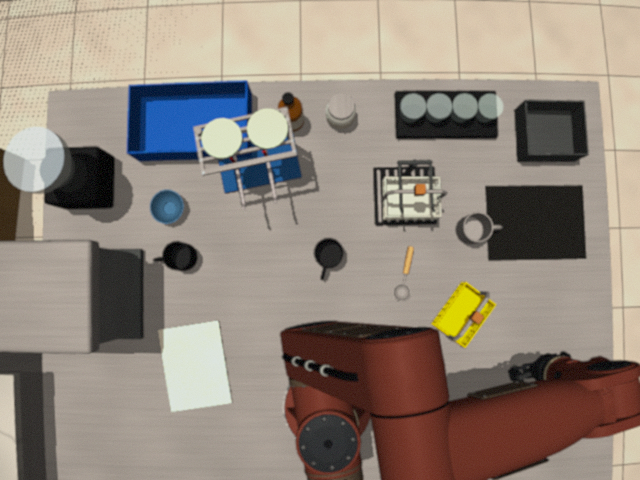

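The white basket hangs on the dark stand at side (303,180) and top (412,198). The yellow one at top (463,315) and side (412,185) is the look-alike, and it sits on the counter. The rack with the blue foot is at top (255,165). I'll confirm these in enlarged crops.

```bash
python3 - <<'E'
import cv2, numpy as np
s=cv2.imread("pics/side0.png");t=cv2.imread("pics/top0.png")
def c(im,x,y,w,h,f,n): cv2.imwrite(f"pics/{n}.png",cv2.resize(im[y:y+h,x:x+w],None,fx=f,fy=f,interpolation=cv2.INTER_CUBIC))
c(s,250,115,110,120,5,"c_sb");c(t,365,150,90,85,7,"c_tb")
c(s,120,180,150,110,5,"c_sr");c(t,185,95,130,135,4.4,"c_tr")
E
```

```text
(no output)
```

View pics/c_sb.png

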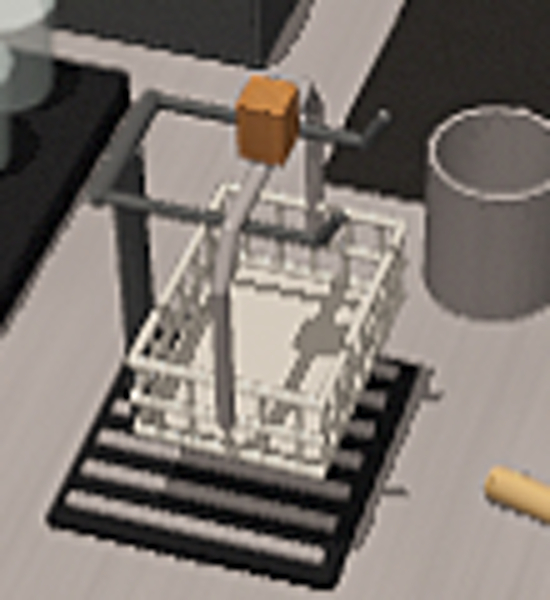

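View pics/c_tb.png

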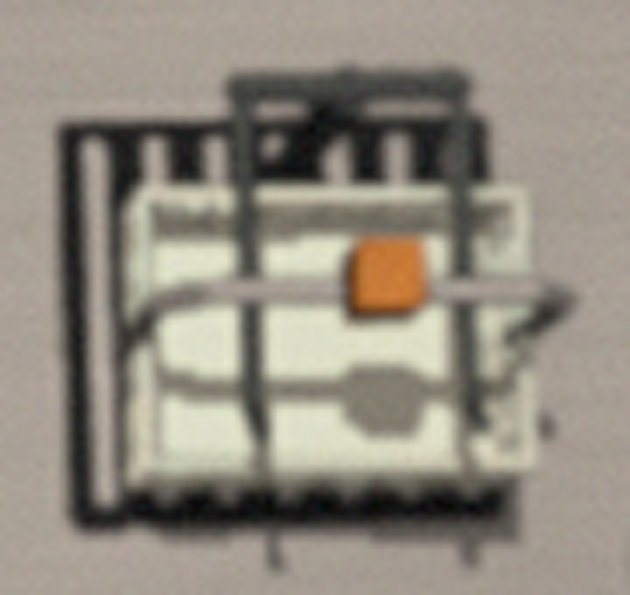

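View pics/c_sr.png

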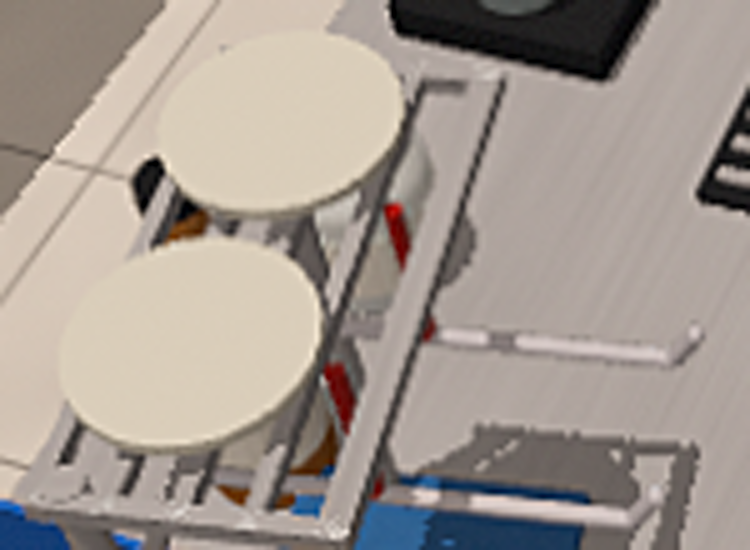

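View pics/c_tr.png

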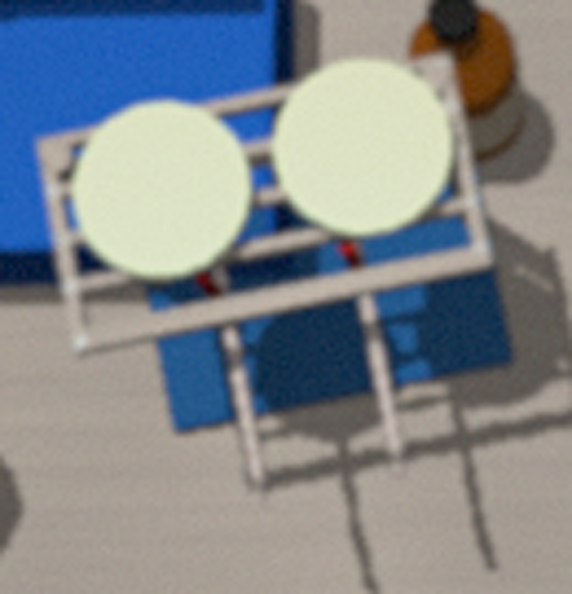

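```bash
cat > h.py <<'E'
import numpy as np, cv2
from bench import readout, imaging
from scipy.optimize import least_squares
P={n:imaging.camera_params(n) for n in("side","top")}
def proj(n,X):
    p=P[n]; c=(np.atleast_2d(X)-p["eye"])@p["orientation"]
    s=np.c_[c[:,0]/-c[:,2], c[:,1]/c[:,2]]
    s=s*(1+p["k1"]*(s**2).sum(1,keepdims=True))
    return s@p["K"][:2,:2].T+p["K"][:2,2]
def body(pose,L):
    x,y,a=pose[:3]; L=np.atleast_2d(L).astype(float)
    R=np.array([[np.cos(a),-np.sin(a),0],[np.sin(a),np.cos(a),0],[0,0,1]])
    return L@R.T+[x,y,0]
def fit(obs,x0):  # obs: (cam, (u,v), local)
    def f(p): return np.concatenate([(proj(c,body(p,l))[0]-uv) for c,uv,l in obs])
    r=least_squares(f,x0,loss="soft_l1"); return r.x,f(r.x).reshape(-1,2)
def shot(n,name,crop=None,f=1):
    im=imaging.camera(n)[:,:,::-1]
    if crop: x,y,w,h=crop; im=im[y:y+h,x:x+w]
    cv2.imwrite(f"pics/{name}.png",cv2.resize(np.ascontiguousarray(im),None,fx=f,fy=f,interpolation=cv2.INTER_CUBIC))
E
python3 - <<'E'
from h import *
np.set_printoptions(precision=4,suppress=True)
tb=lambda u,v:(365+u/7,150+v/7); sb=lambda u,v:(250+u/5,115+v/5)
tr=lambda u,v:(185+u/4.4,95+v/4.4); sr=lambda u,v:(120+u/5,180+v/5)
rack=[("top",tr(80,347),(-18,115,316)),("top",tr(490,257),(-18,-115,316)),("top",tr(40,138),(102,115,316)),("top",tr(452,58),(102,-115,316)),
("top",tr(260,480),(-104,40,247)),("top",tr(398,455),(-104,-40,247)),
("side",sr(345,530),(-18,115,316)),("side",sr(503,75),(-18,-115,316)),("side",sr(20,497),(102,115,316)),
("side",sr(657,493),(-106,40,248)),("side",sr(697,328),(-106,-40,248))]
stand=[("top",tb(235,85),(85,40,211)),("top",tb(463,82),(85,-40,211)),("side",sb(152,97),(85,-40,211)),("side",sb(97,193),(85,40,211)),
("side",sb(383,117),(-42,-40,229)),("side",sb(338,220),(-42,40,229))]
knob=[("top",tb(390,270),(0,0,261)),("side",sb(268,92),(0,0,261)),("top",tb(180,293),(0,55,220))]
for n,o,x0 in(("rack",rack,(.68,.14,.2)),("stand",stand,(.6,-.2,0)),("knob",knob,(.6,-.2,0))):
    o=[(c,uv,np.array(l)/1000) for c,uv,l in o]
    p,r=fit(o,x0); print(n,p,np.degrees(p[2])); print(r.round(1).tolist())
    im=[cv2.imread("pics/side0.png"),cv2.imread("pics/top0.png")]
E
```

```text
rack [0.6558 0.1777 0.1874] 10.734627727592091
[[-1.2, -0.1], [0.4, 0.5], [-0.9, -0.7], [-0.8, -2.3], [-0.5, 2.2], [-0.2, 1.3], [0.1, -0.1], [0.2, -2.9], [0.5, -0.7], [-0.2, -0.8], [-0.4, -0.1]]
stand [ 0.5732 -0.232  -0.0086] -0.49343056741061175
[[0.0, -0.3], [-1.4, 0.1], [0.3, -0.1], [0.2, -0.3], [0.3, 0.1], [-0.3, -0.8]]
knob [ 0.5808 -0.2342  0.0132] 0.758374693322133
[[-1.8, 0.1], [-0.1, 0.1], [3.9, -0.0]]
```

```bash
python3 - <<'E'
from h import *
def ov(n,pose,segs,crop,f,name):
    im=cv2.imread(f"pics/{n}0.png"); x,y,w,h=crop
    im=cv2.resize(im[y:y+h,x:x+w],None,fx=f,fy=f,interpolation=cv2.INTER_CUBIC)
    for a,b in segs:
        L=np.linspace(np.array(a)/1000,np.array(b)/1000,2); q=((proj(n,body(pose,L))-[x,y]+.5)*f).astype(int)
        cv2.line(im,tuple(map(int,q[0])),tuple(map(int,q[1])),(0,255,0),1)
    return im
def box(x0,x1,y0,y1,z): return [((x0,y0,z),(x1,y0,z)),((x1,y0,z),(x1,y1,z)),((x1,y1,z),(x0,y1,z)),((x0,y1,z),(x0,y0,z))]
R=box(-18,102,-115,115,316)+[((-95,s*40,235),(90,s*40,235)) for s in(1,-1)]+[((-95,s*40,231),(-106,s*40,249)) for s in(1,-1)]+[((0,-58,240),(0,58,240))]
p=(.6558,.1777,.1874)
a=ov("side",p,R,(120,180,150,110),4,"");b=ov("top",p,R,(185,95,130,110),4,"")
cv2.imwrite("pics/ovr.png",np.vstack([a[:,:],np.pad(b,((0,0),(0,80),(0,0)))])[:,:600][:880] if 0 else cv2.resize(np.hstack([a,b]),None,fx=.7,fy=.7))
B=box(-13,13,-13,13,261)+box(-55,55,-75,75,130)+[((0,-58,220),(0,58,220))]
p=(.5808,-.2342,.0)
a=ov("side",p,B,(250,115,110,100),4,"");b=ov("top",p,B,(365,150,90,100),4,"")
cv2.imwrite("pics/ovb.png",np.hstack([a,b])[:,:800])
E
```

```text
(no output)
```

View pics/ovr.png

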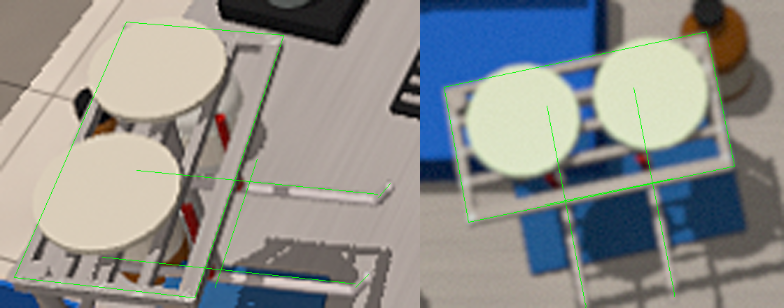

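View pics/ovb.png

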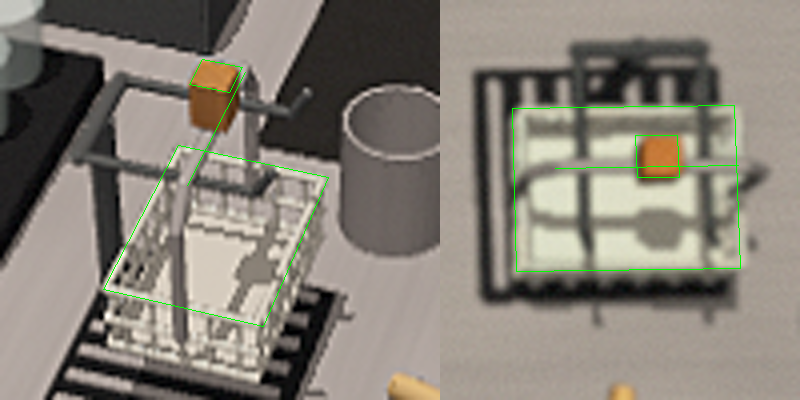

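The overlays fit: the basket's knob is at about (0.580, -0.235), and the rack home is at (0.656, 0.178) with yaw 10.7°. I'll grip the knob with the tool leaning 60° from vertical, so that the same grip can push the basket home under the shelf.

```bash
cat >> h.py <<'E'
from scipy.spatial.transform import Rotation as Ro
def Rt(psi,th):
    x=np.array([np.sin(th)*np.cos(psi),np.sin(th)*np.sin(psi),-np.cos(th)]); z=np.array([np.sin(psi),-np.cos(psi),0])
    return np.c_[x,np.cross(z,x),z]
def plan(psi_deg,th_deg,knob=None,back=0.,tcp_ahead=.016,pos=None):
    s=readout.read_state(); T=Rt(np.radians(psi_deg),np.radians(th_deg))
    rv=Ro.from_matrix(T@s["orientation"].T).as_rotvec(degrees=True)/6
    if knob is not None: pos=np.array(knob)+T[:,0]*(tcp_ahead-back)
    print("t",round(s["time_s"],2),"tcp",s["tool_pos"].round(4),"F",s["force"].round(1),"T",s["torque"].round(2),"w",round(s["width"],4))
    print("  goal",np.round(pos,4),"shift",np.round(pos-s["tool_pos"],4),"turn",rv.round(2))
E
python3 -c "
from h import *
plan(0,60,(.580,-.235,.245),.11)"
```

```text
t 0.1 tcp [ 0.1474 -0.5035  0.2308] F [ 0.3  0.8 -0.5] T [0.02 0.04 0.01] w 0.0856
  goal [ 0.4986 -0.235   0.292 ] shift [0.3512 0.2685 0.0612] turn [ 1.41 -9.93 -2.47]
```

>>> step_arm([
  [0.06,0,0,0.04,0,0,0],
  [0.06,0,0,0.08,0,0,0],
  [0.06,0,0,0.12,0,0,0],
  [0.06,0.02,0.02,0.15,0.14,-1,-0.25],
  [0.06,0.05,0.04,0.15,0.28,-2,-0.5],
  [0.06,0.08,0.06,0.15,0.42,-3,-0.75],
  [0.06,0.11,0.08,0.15,0.56,-4,-1],
  [0.06,0.14,0.1,0.15,0.7,-5,-1.25],
  [0.06,0.17,0.12,0.15,0.85,-6,-1.5],
  [0.06,0.2,0.15,0.15,1,-7,-1.75],
  [0.06,0.23,0.18,0.15,1.13,-8,-2],
  [0.06,0.26,0.2,0.15,1.27,-9,-2.2],
  [0.06,0.28,0.23,0.15,1.41,-9.93,-2.47],
  [0.06,0.3,0.25,0.15,1.41,-9.93,-2.47],
  [0.06,0.3,0.268,0.15,1.41,-9.93,-2.47],
  [0.06,0.3,0.268,0.15,1.41,-9.93,-2.47],
  [0.06,0.3,0.268,0.15,1.41,-9.93,-2.47],
  [0.06,0.3,0.268,0.15,1.41,-9.93,-2.47],
])

```text
time_s: 1.6
tool_pos: [0.4474, -0.2361, 0.3811]
orientation: [[0.866, 0.5, -0.0], [-0.001, 0.001, -1.0], [-0.5, 0.866, 0.001]]
force: [0.5, 0.0, -0.1]
width: 0.0597
```

```bash
python3 -c "
from h import *
plan(0,60,(.580,-.235,.245),.09)
shot('side','s1',(200,60,400,300),2);shot('top','t1')"
```

```text
t 1.6 tcp [ 0.4474 -0.2361  0.3811] F [ 0.5  0.  -0.1] T [ 0.03  0.82 -0.04] w 0.0597
  goal [ 0.5159 -0.235   0.282 ] shift [ 0.0685  0.0011 -0.0991] turn [ 0.01 -0.    0.  ]
```

View pics/s1.png

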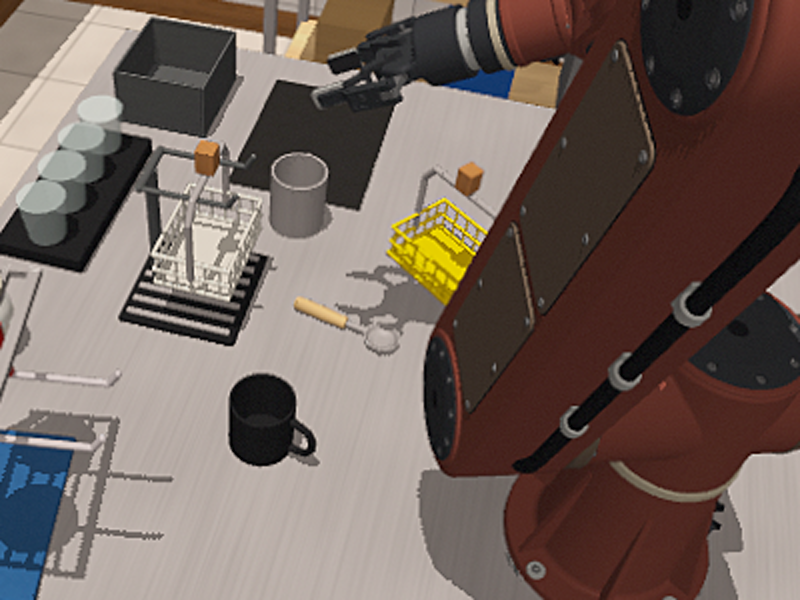

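View pics/t1.png

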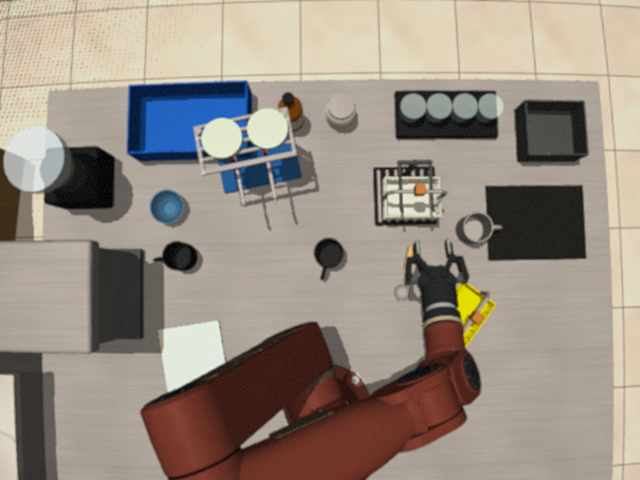

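>>> step_arm([
  [0.06,0.015,0.001,-0.025,0,0,0],
  [0.06,0.03,0.001,-0.05,0,0,0],
  [0.06,0.045,0.001,-0.075,0,0,0],
  [0.06,0.06,0.001,-0.095,0,0,0],
  [0.06,0.07,0.001,-0.099,0,0,0],
  [0.06,0.07,0.001,-0.099,0,0,0],
  [0.06,0.07,0.001,-0.099,0,0,0],
])

```text
time_s: 2.28
tool_pos: [0.5173, -0.2361, 0.2813]
orientation: [[0.865, 0.501, -0.001], [-0.0, -0.001, -1.0], [-0.501, 0.865, -0.001]]
force: [-0.1, -0.4, -0.2]
width: 0.0601
```

```bash
python3 -c "
from h import *
plan(0,60,(.580,-.235,.245),.0)
p=readout.read_state()['tool_pos'];print(proj('side',p),proj('top',p))
shot('side','s2',(250,90,160,120),5);shot('top','t2',(360,150,120,90),6)"
```

```text
t 2.28 tcp [ 0.5173 -0.2361  0.2813] F [-0.1 -0.4 -0.2] T [ 0.04  0.85 -0.01] w 0.0601
  goal [ 0.5939 -0.235   0.237 ] shift [ 0.0765  0.0011 -0.0443] turn [-0.01 -0.01  0.01]
[[328.56416355 131.34772018]] [[421.82568082 213.38954282]]
```

View pics/s2.png

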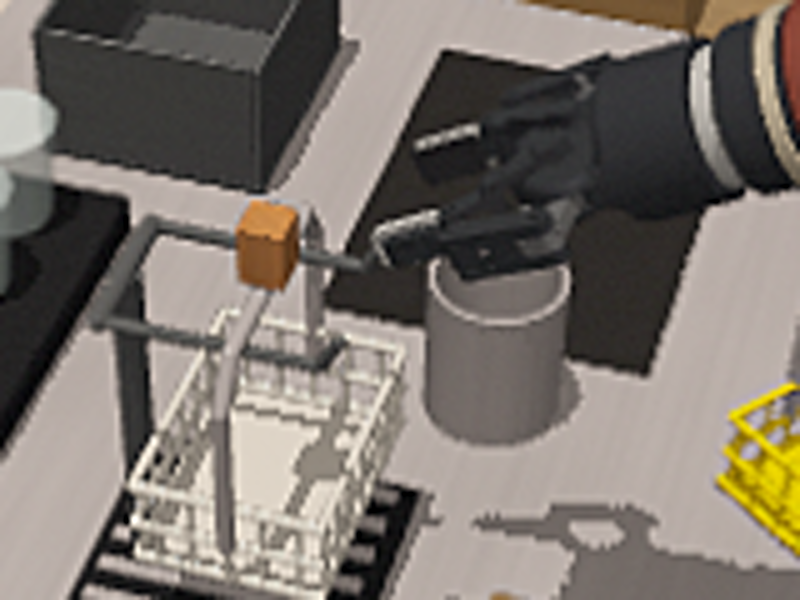

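View pics/t2.png

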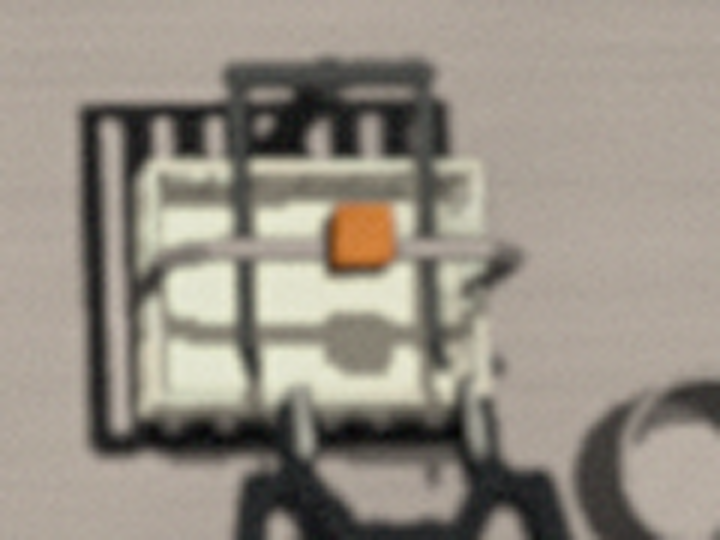

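```bash
python3 -c "
from h import *
def tri(o):
    r=least_squares(lambda X:np.concatenate([proj(c,X)[0]-uv for c,uv in o]),[.55,-.23,.25]);return r.x.round(4),r.fun.round(1)
t=lambda u,v:(360+u/6,150+v/6); s=lambda u,v:(250+u/5,90+v/5)
print('farfinger',tri([('top',t(478,385)),('side',s(418,142))]))
print('nearfinger',tri([('top',t(300,388)),('side',s(377,237))]))
print('knobtop',tri([('top',t(363,233)),('side',s(268,217))]))
p=np.array([.5808,-.2352,.261]);print(proj('side',p),proj('top',p))
"
```

```text
farfinger (array([ 0.5152, -0.2772,  0.2907]), array([-0.1, -0.6,  0.6,  0.1]))
nearfinger (array([ 0.5153, -0.2064,  0.2858]), array([-0.1, -0.5,  0.5,  0.1]))
knobtop (array([ 0.5815, -0.2386,  0.2577]), array([-0.1, -0.3,  0.3,  0. ]))
[[303.66717116 133.23606821]] [[419.30023411 188.64680582]]
```

>>> step_arm([
  [0.06,0.02,0.003,-0.009,0,0,0],
  [0.06,0.04,0.003,-0.019,0,0,0],
  [0.06,0.055,0.003,-0.028,0,0,0],
  [0.06,0.068,0.003,-0.035,0,0,0],
  [0.06,0.077,0.003,-0.04,0,0,0],
  [0.06,0.077,0.003,-0.04,0,0,0],
  [0.06,0.077,0.003,-0.04,0,0,0],
])

```text
time_s: 2.97
tool_pos: [0.5939, -0.2339, 0.243]
orientation: [[0.866, 0.5, -0.002], [-0.002, 0.0, -1.0], [-0.5, 0.866, 0.001]]
force: [-0.0, -0.2, 0.4]
width: 0.0602
```

```bash
python3 -c "
from h import *
plan(0,60,(.580,-.233,.249),.0)
shot('side','s3',(250,90,160,120),5);shot('top','t3',(360,150,120,90),6)"
```

```text
t 2.97 tcp [ 0.5939 -0.2339  0.243 ] F [-0.  -0.2  0.4] T [-0.01  0.87 -0.01] w 0.0602
  goal [ 0.5939 -0.233   0.241 ] shift [-0.0001  0.0009 -0.002 ] turn [0.01 0.   0.02]
```

View pics/s3.png

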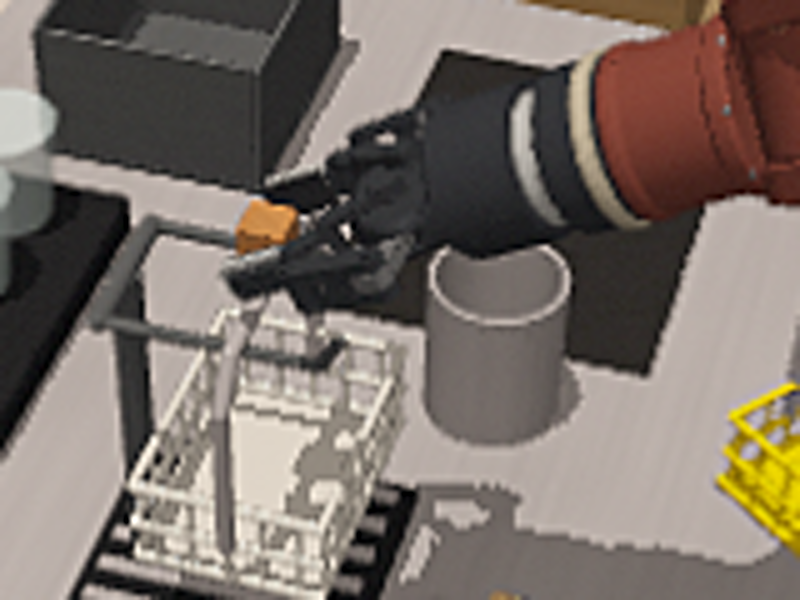

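View pics/t3.png

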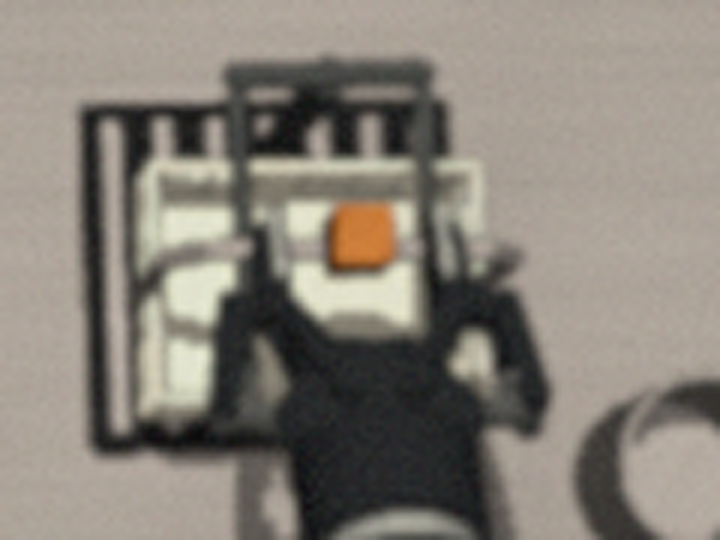

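The fingers straddle the knob evenly: pads at 287 and 438 in the top crop, with the knob at 363. Closing now, with a short lift.

>>> step_arm([
  [0.03,0,0,0,0,0,0],
  [0.015,0,0,0,0,0,0],
  [0.015,0,0,0,0,0,0],
  [0.015,0,0,0,0,0,0],
  [0.015,0,0,0,0,0,0],
  [0.015,0,0,0,0,0,0],
  [0.015,0,0,0,0,0,0],
  [0.015,0,0,0,0,0,0],
  [0.015,0,0,0,0,0,0],
  [0.015,0,0,0.005,0,0,0],
  [0.015,0,0,0.01,0,0,0],
  [0.015,0,0,0.015,0,0,0],
  [0.015,0,0,0.02,0,0,0],
  [0.015,0,0,0.02,0,0,0],
  [0.015,0,0,0.02,0,0,0],
])

```text
time_s: 4.32
tool_pos: [0.5938, -0.2342, 0.2639]
orientation: [[0.867, 0.499, -0.002], [-0.003, 0.001, -1.0], [-0.499, 0.867, 0.002]]
force: [-0.2, -0.0, -2.5]
width: 0.0249
```

```bash
python3 -c "
from h import *
plan(0,60,(.580,-.233,.249),.0)
shot('side','s4',(250,90,160,120),5);shot('top','t4',(360,150,120,90),6)"
```

```text
t 4.32 tcp [ 0.5938 -0.2342  0.2639] F [-0.2 -0.  -2.5] T [ 0.03  1.29 -0.  ] w 0.0249
  goal [ 0.5939 -0.233   0.241 ] shift [ 0.0001  0.0012 -0.0229] turn [0.02 0.01 0.02]
```

View pics/s4.png

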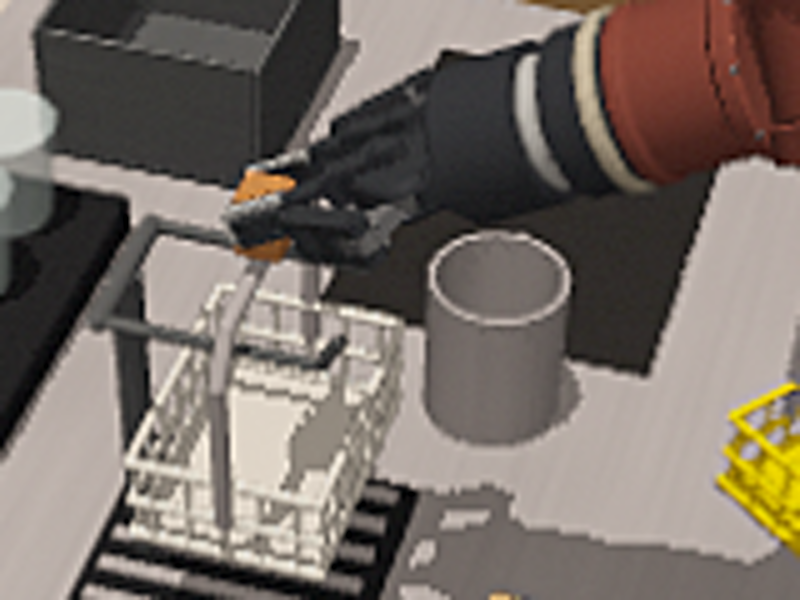

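>>> step_arm([
  [0.015,0,0,0.01,0,0,0],
  [0.015,0,0,0.02,0,0,0],
  [0.015,0,0,0.03,0,0,0],
  [0.015,-0.01,0,0.035,0,0,0],
  [0.015,-0.025,0,0.035,0,0,0],
  [0.015,-0.045,0,0.035,0,0,0],
  [0.015,-0.065,0,0.035,0,0,0],
  [0.015,-0.085,0,0.035,0,0,0],
  [0.015,-0.1,0,0.035,0,0,0],
  [0.015,-0.11,0,0.035,0,0,0],
  [0.015,-0.115,0,0.04,0,0,0],
  [0.015,-0.115,0.01,0.04,0,0,0],
  [0.015,-0.115,0.03,0.04,0,0,0],
  [0.015,-0.115,0.05,0.04,0,0,0.2],
  [0.015,-0.115,0.07,0.04,0,0,0.4],
  [0.015,-0.115,0.09,0.04,0,0,0.6],
  [0.015,-0.115,0.11,0.04,0,0,0.8],
  [0.015,-0.115,0.13,0.04,0,0,1],
  [0.015,-0.115,0.15,0.04,0,0,1.2],
])

```text
time_s: 6.0
tool_pos: [0.4784, -0.0823, 0.3028]
orientation: [[0.86, 0.496, 0.124], [0.107, 0.063, -0.992], [-0.5, 0.866, 0.001]]
force: [0.6, 0.6, -1.7]
width: 0.0248
```

>>> step_arm([
  [0.015,0,0.02,0,0,0,0.1],
  [0.015,0,0.04,0,0,0,0.2],
  [0.015,0,0.06,0,0,0,0.3],
  [0.015,0,0.08,0,0,0,0.4],
  [0.015,0,0.1,0,0,0,0.5],
  [0.015,0,0.12,0,0,0,0.6],
  [0.015,0,0.14,0,0,0,0.6],
  [0.015,0,0.16,0,0,0,0.6],
  [0.015,0,0.18,0,0,0,0.6],
  [0.015,0,0.195,0,0,0,0.6],
  [0.015,0,0.205,0,0,0,0.6],
  [0.015,0,0.21,0,0,0,0.6],
  [0.015,0,0.21,0,0,0,0.6],
  [0.015,0,0.21,0,0,0,0.6],
])

```text
time_s: 7.17
tool_pos: [0.478, 0.1282, 0.3024]
orientation: [[0.851, 0.491, 0.187], [0.162, 0.094, -0.982], [-0.5, 0.866, 0.001]]
force: [0.2, 0.2, -1.4]
width: 0.0244
```

```bash
python3 -c "
from h import *
plan(10.7,60,pos=(.473,.144,.305))
shot('side','s5',(100,100,320,240),2.5);shot('top','t5',(150,80,240,180),3.3)"
```

```text
t 7.17 tcp [0.478  0.1282 0.3024] F [ 0.2  0.2 -1.4] T [-0.24  1.22  0.  ] w 0.0244
  goal [0.473 0.144 0.305] shift [-0.005   0.0158  0.0026] turn [ 0.01  0.   -0.02]
```

View pics/s5.png

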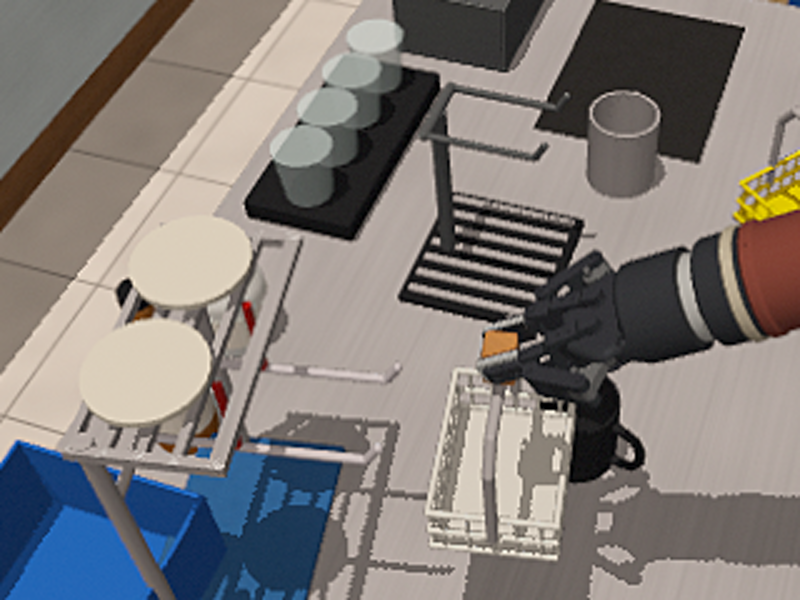

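View pics/t5.png

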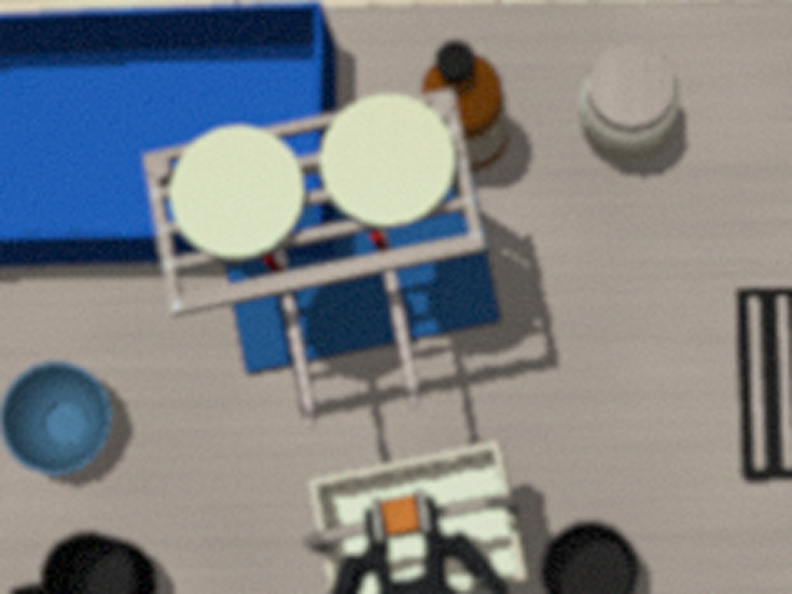

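```bash
python3 -c "
from h import *
def tri(o):
    r=least_squares(lambda X:np.concatenate([proj(c,X)[0]-uv for c,uv in o]),[.5,.13,.3]);return r.x.round(4),r.fun.round(1)
t=lambda u,v:(150+u/3.3,80+v/3.3); s=lambda u,v:(100+u/2.5,100+v/2.5)
print('knobtop',tri([('top',t(401,513)),('side',s(501,336))]))
s_=readout.read_state();print('expected',s_['tool_pos']+[-.0139*.98,-.0139*.18,.018])
print('tipL',tri([('top',t(308,410)),('side',s(379,446))]))
print('tipR',tri([('top',t(414,390)),('side',s(399,367))]))
T=Rt(np.radians(10.7),0)
p=(.6558,.1777,.1874)
print(body(p,[[-.106,.04,.249],[-.106,-.04,.249]]).round(4))
"
```

```text
knobtop (array([0.4671, 0.1223, 0.3213]), array([-0.1, -0.2,  0.2,  0. ]))
expected [0.46471016 0.1246597  0.32064966]
tipL (array([0.5468, 0.197 , 0.2451]), array([ 0.6,  1.8, -1.5, -0.2]))
tipR (array([0.5616, 0.1177, 0.2421]), array([ 0.5,  1.5, -1.3, -0.1]))
[[0.5442 0.1973 0.249 ]
 [0.5591 0.1187 0.249 ]]
```

>>> step_arm([
  [0.015,0,0.008,0,0,0,0],
  [0.015,0,0.018,0,0,0,0],
  [0.015,0.01,0.02,0,0,0,0],
  [0.015,0.02,0.022,0,0,0,0],
  [0.015,0.035,0.025,0,0,0,0],
  [0.015,0.05,0.028,0,0,0,0],
  [0.015,0.065,0.031,0,0,0,0],
  [0.015,0.08,0.034,0,0,0,0],
  [0.015,0.095,0.037,0,0,0,0],
  [0.015,0.108,0.039,0,0,0,0],
  [0.015,0.118,0.041,0,0,0,0],
  [0.015,0.122,0.0415,0,0,0,0],
  [0.015,0.122,0.0415,0,0,0,0],
  [0.015,0.122,0.0415,0,0,0,0],
])

```text
time_s: 8.43
tool_pos: [0.5999, 0.1682, 0.3022]
orientation: [[0.851, 0.492, 0.185], [0.16, 0.093, -0.983], [-0.501, 0.866, 0.001]]
force: [-0.6, 0.9, -2.1]
width: 0.0248
```

```bash
python3 -c "
from h import *
plan(10.7,60,pos=(.600,.1696,.264))
shot('side','s6',(120,150,200,150),4);shot('top','t6',(185,95,150,120),5)"
```

```text
t 8.43 tcp [0.5999 0.1682 0.3022] F [-0.6  0.9 -2.1] T [-0.24  1.25 -0.02] w 0.0248
  goal [0.6    0.1696 0.264 ] shift [ 0.0001  0.0014 -0.0382] turn [ 0.01 -0.01  0.01]
```

View pics/s6.png

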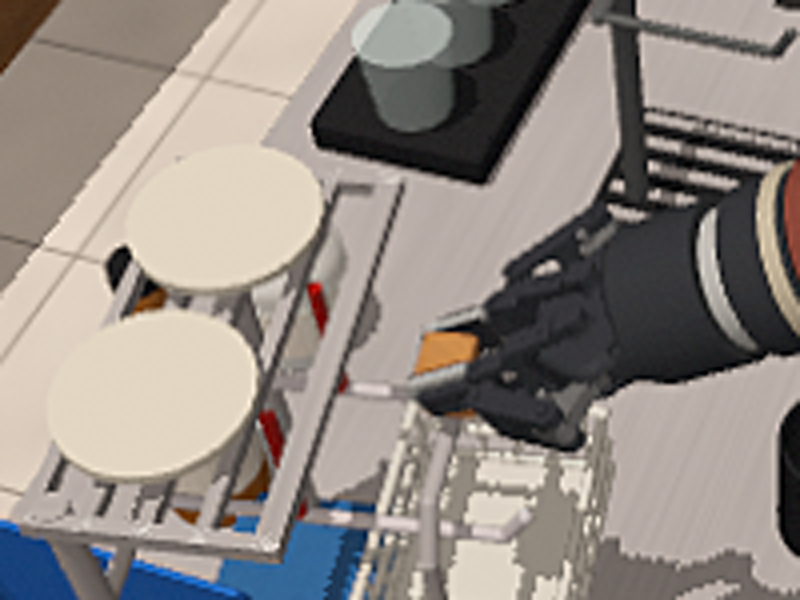

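View pics/t6.png

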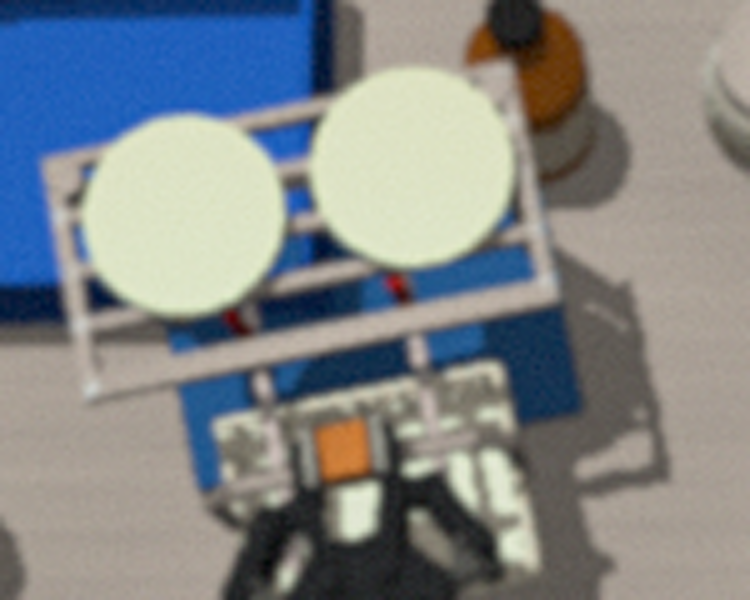

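>>> step_arm([
  [0.015,0,0.0005,-0.008,0,0,0],
  [0.015,0,0.001,-0.016,0,0,0],
  [0.015,0,0.001,-0.024,0,0,0],
  [0.015,0,0.001,-0.03,0,0,0],
  [0.015,0,0.001,-0.034,0,0,0],
  [0.015,0,0.001,-0.036,0,0,0],
  [0.015,0,0.001,-0.036,0,0,0],
  [0.015,0,0.001,-0.036,0,0,0],
])

```text
time_s: 9.2
tool_pos: [0.5997, 0.1694, 0.2667]
orientation: [[0.851, 0.491, 0.185], [0.16, 0.093, -0.983], [-0.5, 0.866, 0.001]]
force: [-1.4, 0.2, -2.2]
width: 0.0249
```

```bash
python3 -c "
from h import *
plan(10.7,60,pos=(.600,.1696,.264))
shot('side','s7',(160,190,140,105),5.7)"
```

```text
t 9.2 tcp [0.5997 0.1694 0.2667] F [-1.4  0.2 -2.2] T [-0.16  1.23 -0.02] w 0.0249
  goal [0.6    0.1696 0.264 ] shift [ 0.0003  0.0002 -0.0027] turn [0.01 0.   0.  ]
```

View pics/s7.png

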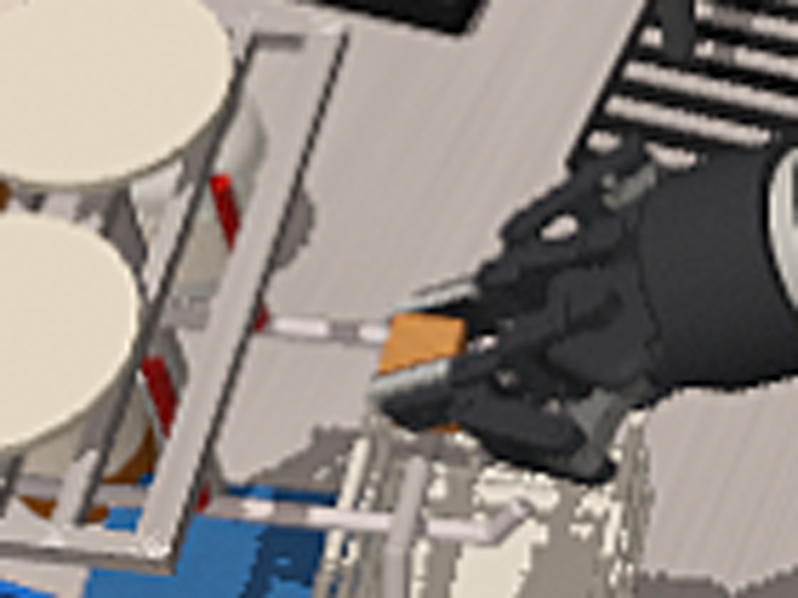

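>>> step_arm([
  [0.015,0,0,-0.002,0,0,0],
  [0.015,0,0,-0.003,0,0,0],
  [0.015,0,0,-0.004,0,0,0],
  [0.015,0,0,-0.004,0,0,0],
  [0.015,0,0,-0.004,0,0,0],
])

```text
time_s: 9.67
tool_pos: [0.6005, 0.1696, 0.2641]
orientation: [[0.852, 0.489, 0.185], [0.16, 0.093, -0.983], [-0.498, 0.867, 0.001]]
force: [-1.0, -0.3, 3.1]
width: 0.025
```

>>> step_arm([
  [0.015,0.004,0.0008,0,0,0,0],
  [0.015,0.008,0.0015,0,0,0,0],
  [0.015,0.013,0.0025,0,0,0,0],
  [0.015,0.018,0.0035,0,0,0,0],
  [0.015,0.023,0.0045,0,0,0,0],
  [0.015,0.028,0.0055,0,0,0,0],
  [0.015,0.033,0.0063,0,0,0,0],
  [0.015,0.038,0.0072,0,0,0,0],
  [0.015,0.042,0.008,0,0,0,0],
  [0.015,0.046,0.0087,0,0,0,0],
  [0.015,0.05,0.0095,0,0,0,0],
  [0.015,0.05,0.0095,0,0,0,0],
  [0.015,0.05,0.0095,0,0,0,0],
])

```text
time_s: 10.75
tool_pos: [0.6509, 0.1791, 0.2642]
orientation: [[0.853, 0.489, 0.185], [0.16, 0.093, -0.983], [-0.497, 0.868, 0.001]]
force: [1.5, -0.2, 1.1]
width: 0.0249
```

```bash
python3 -c "
from h import *
plan(10.7,60,pos=(.668,.182,.264))
shot('side','s8',(130,170,160,120),5);shot('top','t8',(185,95,150,120),5)"
```

```text
t 10.75 tcp [0.6509 0.1791 0.2642] F [ 1.5 -0.2  1.1] T [-0.05  0.49 -0.02] w 0.0249
  goal [0.668 0.182 0.264] shift [ 0.0171  0.0029 -0.0002] turn [0.   0.03 0.  ]
```

View pics/s8.png

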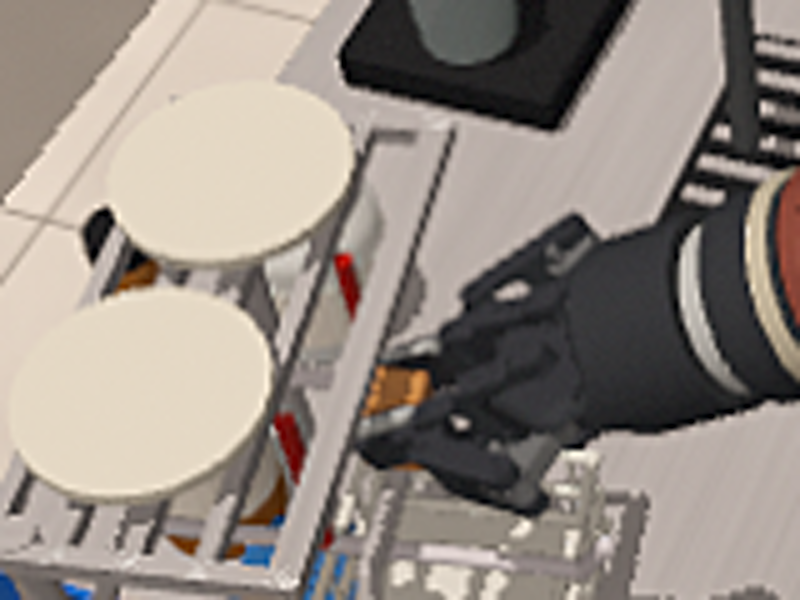

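View pics/t8.png

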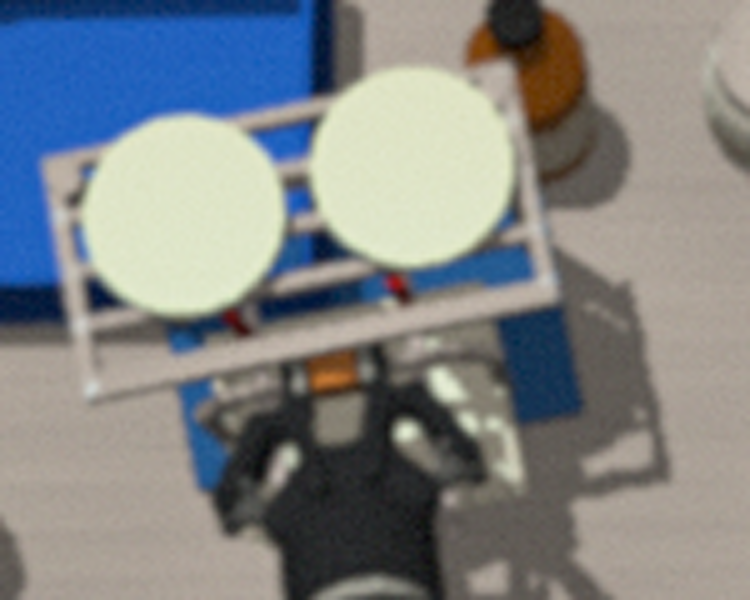

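>>> step_arm([
  [0.015,0.002,0.0004,0,0,0,0],
  [0.015,0.004,0.0008,0,0,0,0],
  [0.015,0.006,0.0012,0,0,0,0],
  [0.015,0.008,0.0015,0,0,0,0],
  [0.015,0.01,0.0019,0,0,0,0],
  [0.015,0.012,0.0023,0,0,0,0],
  [0.015,0.014,0.0027,0,0,0,0],
  [0.015,0.014,0.0027,0,0,0,0],
  [0.015,0.014,0.0027,0,0,0,0],
])

```text
time_s: 11.6
tool_pos: [0.6649, 0.1818, 0.2643]
orientation: [[0.853, 0.489, 0.185], [0.16, 0.093, -0.983], [-0.497, 0.868, 0.001]]
force: [1.7, 1.0, 0.9]
width: 0.0251
```

```bash
python3 -c "
from h import *
plan(10.7,60,pos=(.668,.182,.264))"
```

```text
t 11.6 tcp [0.6649 0.1818 0.2643] F [1.7 1.  0.9] T [-0.08  0.61  0.01] w 0.0251
  goal [0.668 0.182 0.264] shift [ 0.0031  0.0002 -0.0003] turn [0.   0.03 0.  ]
```

>>> step_arm([
  [0.015,0.001,0.0002,0,0,0,0],
  [0.015,0.002,0.0004,0,0,0,0],
  [0.015,0.003,0.0006,0,0,0,0],
  [0.015,0.004,0.0008,0,0,0,0],
  [0.015,0.004,0.0008,0,0,0,0],
  [0.015,0.004,0.0008,0,0,0,0],
])

```text
time_s: 12.1
tool_pos: [0.668, 0.1824, 0.2641]
orientation: [[0.852, 0.489, 0.185], [0.16, 0.093, -0.983], [-0.498, 0.867, 0.001]]
force: [-17.0, -3.8, 11.0]
width: 0.0251
```

```bash
python3 -c "
from h import *
plan(10.7,60,pos=(.668,.182,.264))
shot('side','s9',(130,170,160,120),5)"
```

```text
t 12.1 tcp [0.668  0.1824 0.2641] F [-17.   -3.8  11. ] T [-0.31  1.13  0.02] w 0.0251
  goal [0.668 0.182 0.264] shift [-0.     -0.0004 -0.0001] turn [0.01 0.03 0.01]
```

View pics/s9.png

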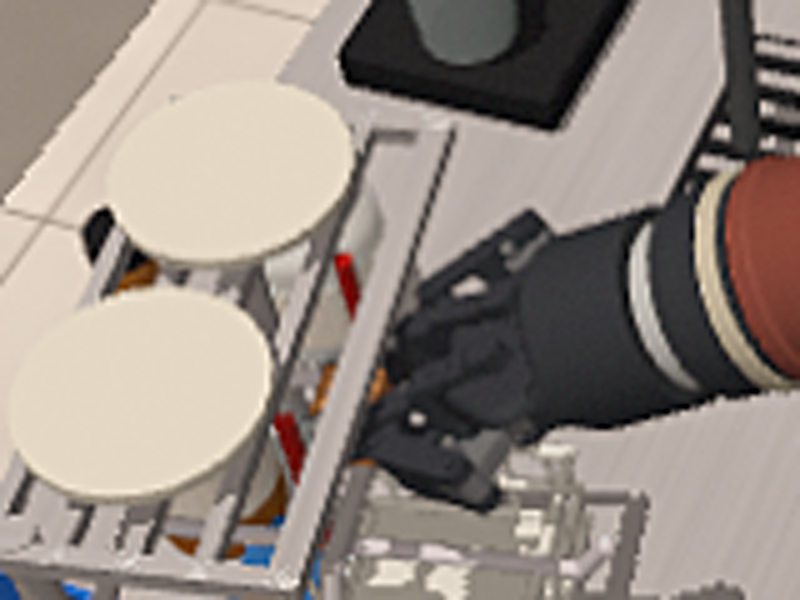

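The arm stops at the predicted place. The force runs straight along the rack axis, the yaw moment is about 0, and the pitch moment fits contact at the bar, so both pins are touched equally. I'll ease the preload, then release.

>>> step_arm([
  [0.015,0,0,0.0005,0,0,0],
  [0.015,0,0,0.0005,0,0,0],
  [0.015,0,0,0.0005,0,0,0],
])

```text
time_s: 12.4
tool_pos: [0.6676, 0.1823, 0.2643]
orientation: [[0.852, 0.49, 0.185], [0.16, 0.093, -0.983], [-0.498, 0.867, 0.001]]
force: [-7.5, -1.6, 3.8]
width: 0.025
```

>>> step_arm([
  [0.028,0,0,0,0,0,0],
  [0.032,0,0,0,0,0,0],
  [0.038,0,0,0,0,0,0],
  [0.045,0,0,0,0,0,0],
  [0.05,0,0,0,0,0,0],
  [0.05,0,0,0,0,0,0],
  [0.05,0,0,0,0,0,0],
])

```text
time_s: 12.98
tool_pos: [0.6676, 0.1826, 0.2641]
orientation: [[0.852, 0.49, 0.186], [0.161, 0.093, -0.983], [-0.499, 0.867, 0.001]]
force: [2.7, 2.7, -1.2]
width: 0.0498
```

```bash
python3 -c "
from h import *
plan(10.7,60,pos=(.668,.182,.264))
shot('side','s10',(130,170,160,120),5);shot('top','t10',(185,95,150,120),5)"
```

```text
t 12.98 tcp [0.6676 0.1826 0.2641] F [ 2.7  2.7 -1.2] T [0.13 0.97 0.43] w 0.0498
  goal [0.668 0.182 0.264] shift [ 0.0004 -0.0006 -0.0001] turn [ 0.01  0.02 -0.  ]
```

View pics/s10.png

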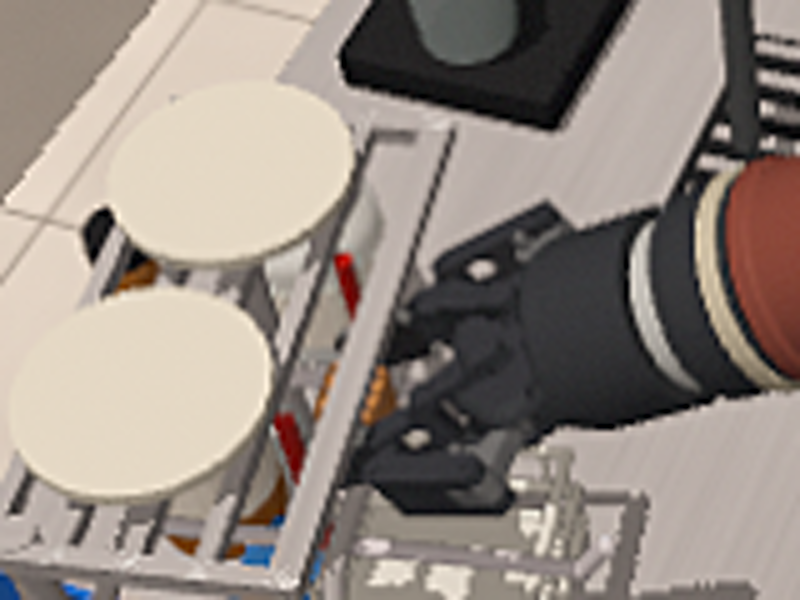

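View pics/t10.png

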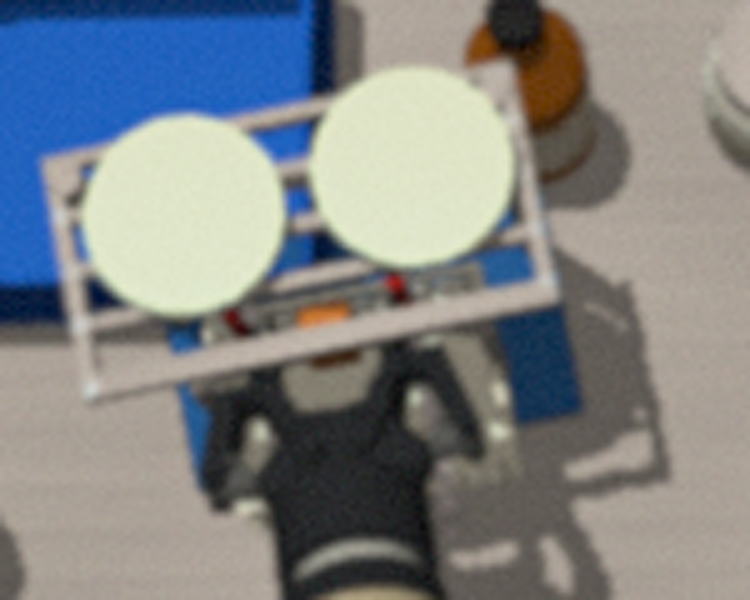

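A finger back probably touches a red pin (side force 2.7 N, yaw moment 0.43 N·m). I'll narrow to 38 mm, then back out along the tool axis.

>>> step_arm([
  [0.038,0,0,0,0,0,0],
  [0.038,0,0,0,0,0,0],
  [0.038,0,0,0,0,0,0],
  [0.038,0,0,0,0,0,0],
])

```text
time_s: 13.42
tool_pos: [0.6676, 0.1824, 0.2643]
orientation: [[0.852, 0.49, 0.185], [0.16, 0.093, -0.983], [-0.498, 0.867, 0.001]]
force: [-0.7, -0.9, 0.2]
width: 0.0377
```

```bash
python3 -c "
from h import *
plan(10.7,60,pos=(.668,.182,.264))"
```

```text
t 13.42 tcp [0.6676 0.1824 0.2643] F [-0.7 -0.9  0.2] T [-0.14  0.84  0.04] w 0.0377
  goal [0.668 0.182 0.264] shift [ 0.0004 -0.0004 -0.0003] turn [0.01 0.02 0.  ]
```

>>> step_arm([
  [0.038,-0.004,-0.0008,0.0023,0,0,0],
  [0.038,-0.009,-0.0017,0.0053,0,0,0],
  [0.038,-0.015,-0.0028,0.0088,0,0,0],
  [0.038,-0.022,-0.0041,0.0129,0,0,0],
  [0.038,-0.03,-0.0056,0.0175,0,0,0],
  [0.038,-0.04,-0.0075,0.0234,0,0,0],
  [0.038,-0.055,-0.0103,0.032,0,0,0],
  [0.038,-0.075,-0.0141,0.044,0,0,0],
  [0.038,-0.1,-0.0188,0.0585,0,0,0],
  [0.038,-0.13,-0.0244,0.076,0,0,0],
  [0.038,-0.16,-0.03,0.094,0,0,0],
  [0.038,-0.19,-0.036,0.11,0,0,0],
  [0.038,-0.19,-0.036,0.11,0,0,0],
  [0.038,-0.19,-0.036,0.11,0,0,0],
])

```text
time_s: 14.58
tool_pos: [0.4766, 0.1463, 0.3778]
orientation: [[0.856, 0.483, 0.185], [0.16, 0.093, -0.983], [-0.492, 0.871, 0.002]]
force: [0.7, 0.5, -0.6]
width: 0.0379
```

```bash
python3 -c "
from h import *
plan(10.7,60,pos=(.668,.182,.264))
shot('side','s11',(120,170,160,120),5);shot('top','t11',(185,95,150,120),5);shot('side','s11f')"
```

```text
t 14.58 tcp [0.4766 0.1463 0.3778] F [ 0.7  0.5 -0.6] T [-0.13  0.82 -0.01] w 0.0379
  goal [0.668 0.182 0.264] shift [ 0.1914  0.0357 -0.1138] turn [-0.    0.09  0.  ]
```

View pics/s11.png

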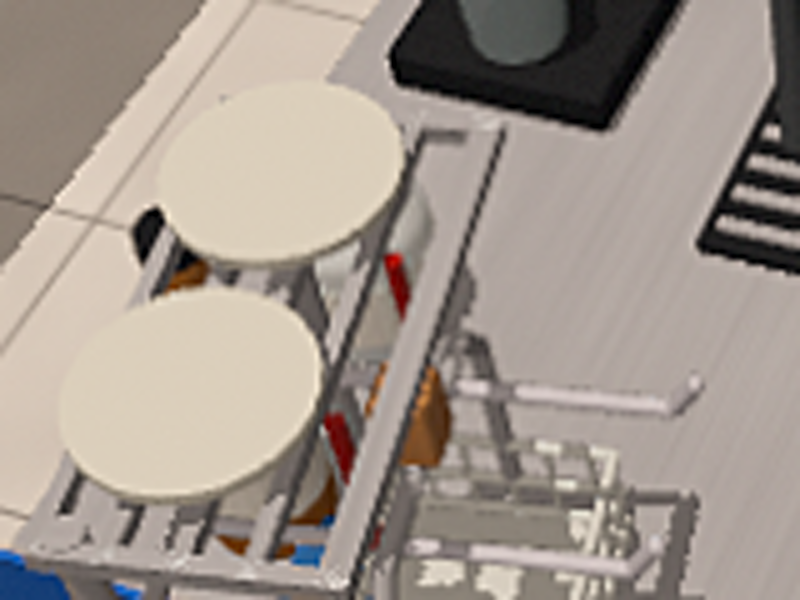

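View pics/t11.png

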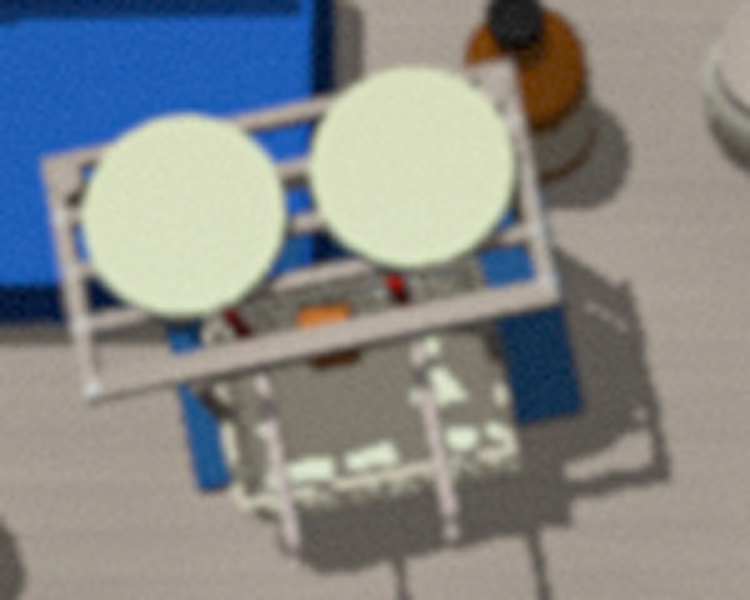

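View pics/s11f.png

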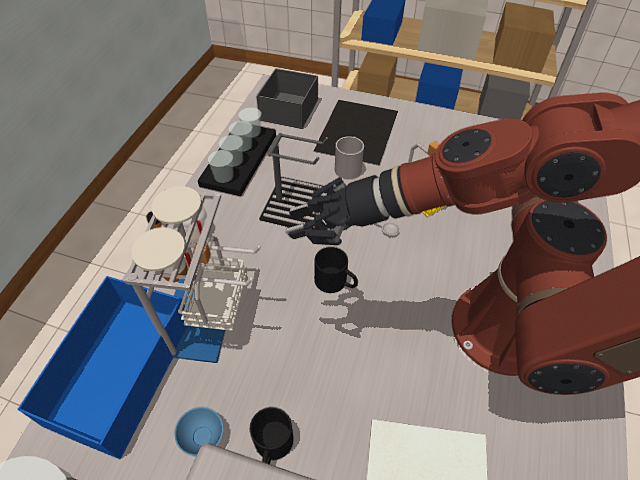

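>>> step_arm([
  [0.038,0,0,0,0,0,0],
  [0.038,0,0,0,0,0,0],
  [0.038,0,0,0,0,0,0],
  [0.038,0,0,0,0,0,0],
  [0.038,0,0,0,0,0,0],
  [0.038,0,0,0,0,0,0],
  [0.038,0,0,0,0,0,0],
  [0.038,0,0,0,0,0,0],
  [0.038,0,0,0,0,0,0],
  [0.038,0,0,0,0,0,0],
  [0.038,0,0,0,0,0,0],
  [0.038,0,0,0,0,0,0],
])

```text
time_s: 15.73
tool_pos: [0.4777, 0.1464, 0.3735]
orientation: [[0.852, 0.49, 0.185], [0.16, 0.093, -0.983], [-0.499, 0.867, 0.001]]
force: [-0.4, 0.4, -0.3]
width: 0.0382
```

```bash
python3 - <<'E'
from h import *
shot('side','s12',None,1);shot('top','t12',None,1)
a0=cv2.imread('pics/s11f.png').astype(int);a1=cv2.imread('pics/s12.png').astype(int)
d=np.abs(a1-a0).max(2); print('moved px in basket area',(d[200:370,160:270]>40).sum())
def box(x0,x1,y0,y1,z): return [((x0,y0,z),(x1,y0,z)),((x1,y0,z),(x1,y1,z)),((x1,y1,z),(x0,y1,z)),((x0,y1,z),(x0,y0,z))]
B=box(-13,13,-13,13,281)+box(-13,13,-13,13,245)+box(-55,55,-75,75,150)+box(-55,55,-75,75,90)+[((0,-58,240),(0,58,240))]
p=(.6558,.1777,.1874); out=[]
for n,f,(x,y,w,h) in(('side','s12',(150,200,100,140)),('top','t12',(205,130,100,90))):
    im=cv2.imread(f'pics/{f}.png'); k=4
    im=cv2.resize(im[y:y+h,x:x+w],None,fx=k,fy=k,interpolation=cv2.INTER_CUBIC)
    for a,b in B:
        q=((proj(n,body(p,np.array([a,b])/1000))-[x,y]+.5)*k).astype(int)
        cv2.line(im,tuple(map(int,q[0])),tuple(map(int,q[1])),(0,255,0),1)
    out.append(im)
out[1]=np.pad(out[1],((0,200),(0,0),(0,0)));cv2.imwrite('pics/ov12.png',np.hstack(out))
E
```

```text
moved px in basket area 147
```

View pics/ov12.png

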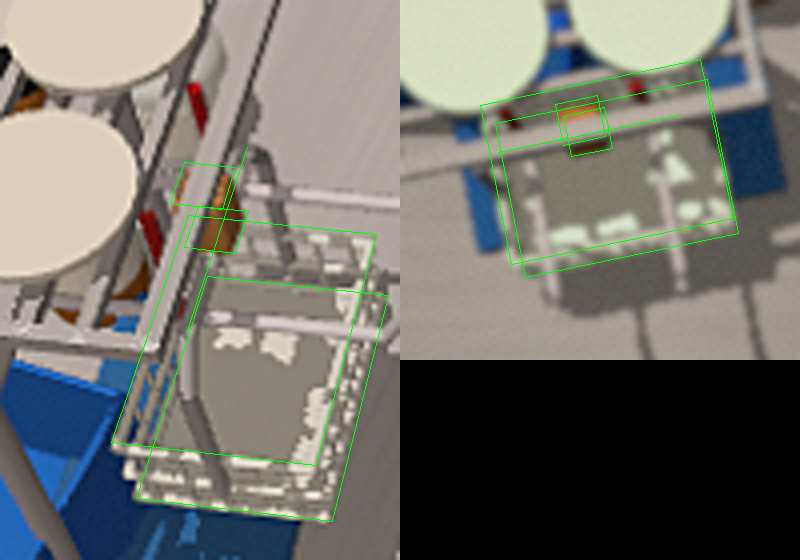

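>>> step_arm([
  [0.038,0,0,0,0,0,0],
  [0.038,0,0,0,0,0,0],
  [0.038,0,0,0,0,0,0],
  [0.038,0,0,0,0,0,0],
  [0.038,0,0,0,0,0,0],
  [0.038,0,0,0,0,0,0],
  [0.038,0,0,0,0,0,0],
  [0.038,0,0,0,0,0,0],
  [0.038,0,0,0,0,0,0],
  [0.038,0,0,0,0,0,0],
  [0.038,0,0,0,0,0,0],
  [0.038,0,0,0,0,0,0],
  [0.038,0,0,0,0,0,0],
  [0.038,0,0,0,0,0,0],
  [0.038,0,0,0,0,0,0],
])

```text
time_s: 17.08
tool_pos: [0.4777, 0.1464, 0.3735]
orientation: [[0.852, 0.49, 0.185], [0.16, 0.093, -0.983], [-0.499, 0.866, 0.001]]
force: [0.3, -0.5, -0.2]
width: 0.0377
```

```bash
python3 - <<'E'
from h import *
ims=[]
for i in range(5):
    ims.append(imaging.camera('side').astype(int))
shot('side','s13z',(195,230,60,60),10)
r=[cv2.imread(f'pics/{f}.png')[:,:,::-1].astype(int) for f in('s11f','s12')]+ims
for i in range(1,len(r)):
    d=np.abs(r[i]-r[i-1]).max(2); print((d[200:370,160:270]>40).sum(),(d[60:190,200:300]>40).sum())
E
```

```text
147 0
0 0
0 0
0 0
0 0
0 0
```

View pics/s13z.png

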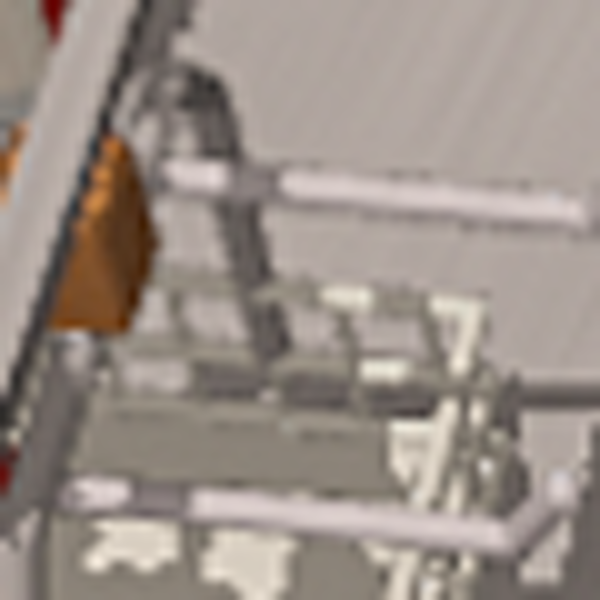

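```bash
python3 - <<'E'
from h import *
a=cv2.imread('pics/t10.png'); b=cv2.imread('pics/t11.png'); c=cv2.imread('pics/t12.png')[95:215,185:335]
c=cv2.resize(c,None,fx=5,fy=5,interpolation=cv2.INTER_CUBIC)
def g(im): return im[295:345,280:370].astype(float)
def cen(im):
    h=cv2.cvtColor(im,cv2.COLOR_BGR2HSV)[295:345,270:380]; m=((h[...,0]<16)&(h[...,1]>120)&(h[...,2]>90)); ys,xs=np.nonzero(m); return xs.mean().round(2)/5,ys.mean().round(2)/5,m.sum()
for i in(a,b,c): print(cen(i))
for i in(b,c): print(cv2.phaseCorrelate(g(a).mean(2),g(i).mean(2)))
x=cv2.imread('pics/s11f.png')[200:370,160:270];y=cv2.imread('pics/s12.png')[200:370,160:270]
d=np.abs(x.astype(int)-y).max(2)>40; ys,xs=np.nonzero(d);print(np.percentile(xs,[0,50,100])+160,np.percentile(ys,[0,50,100])+200)
E
```

```text
(np.float64(10.512), np.float64(3.6060000000000003), np.int64(887))
(np.float64(10.488), np.float64(3.696), np.int64(848))
(np.float64(10.528), np.float64(3.7840000000000003), np.int64(797))
((0.024621422934160364, -0.0818217240694743), 0.8099185262442241)
((0.06687013953178678, -0.052050662767971545), 0.7813685534579374)
[177. 231. 260.] [250. 304. 342.]
```

The basket is still, but the knob's top may have settled about 0.5–1 mm after release. I'll confirm it is home with a light push from shut fingers, low on the knob and close to bar height. A 45° lean clears the shelf and the prong tips.

```bash
python3 -c "
from h import *
plan(10.7,45,pos=(.6042-.05*.983,.1703-.05*.186,.242+.04))"
```

```text
t 17.38 tcp [0.4777 0.1464 0.3735] F [ 0.8 -0.1  0.2] T [-0.19  0.87 -0.03] w 0.038
  goal [0.555 0.161 0.282] shift [ 0.0773  0.0146 -0.0915] turn [-0.46  2.47  0.  ]
```

>>> step_arm([
  [0,0,0,0,-0.15,0.8,0],
  [0,0,0,0,-0.3,1.6,0],
  [0,0.01,0.002,-0.01,-0.46,2.47,0],
  [0,0.025,0.005,-0.03,-0.46,2.47,0],
  [0,0.045,0.009,-0.055,-0.46,2.47,0],
  [0,0.065,0.012,-0.08,-0.46,2.47,0],
  [0,0.077,0.0146,-0.0915,-0.46,2.47,0],
  [0,0.077,0.0146,-0.0915,-0.46,2.47,0],
  [0,0.09,0.017,-0.102,-0.46,2.47,0],
  [0,0.105,0.02,-0.114,-0.46,2.47,0],
  [0,0.12,0.0226,-0.126,-0.46,2.47,0],
  [0,0.1265,0.0239,-0.1315,-0.46,2.47,0],
  [0,0.1265,0.0239,-0.1315,-0.46,2.47,0],
  [0,0.1265,0.0239,-0.1315,-0.46,2.47,0],
])

```text
time_s: 18.55
tool_pos: [0.6037, 0.1702, 0.2422]
orientation: [[0.694, 0.695, 0.185], [0.131, 0.132, -0.983], [-0.708, 0.706, 0.0]]
force: [-0.4, -0.5, 0.4]
width: -0.0001
```

```bash
python3 -c "
from h import *
plan(10.7,45,pos=(.6042,.1703,.242))
shot('side','s14',(130,170,160,120),5);shot('top','t14',(185,95,150,120),5)"
```

```text
t 18.55 tcp [0.6037 0.1702 0.2422] F [-0.4 -0.5  0.4] T [-0.09  0.68 -0.02] w -0.0001
  goal [0.6042 0.1703 0.242 ] shift [ 0.0005  0.0001 -0.0002] turn [ 0.01 -0.01  0.  ]
```

View pics/s14.png

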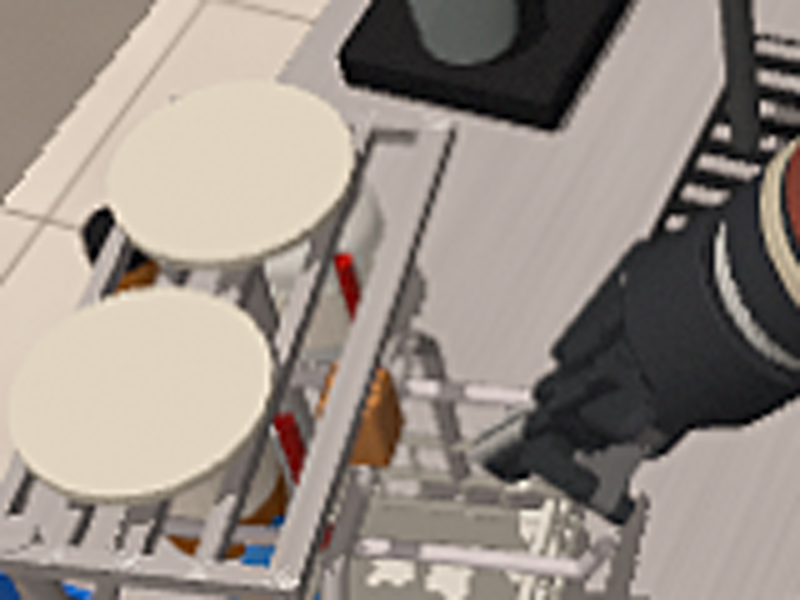

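View pics/t14.png

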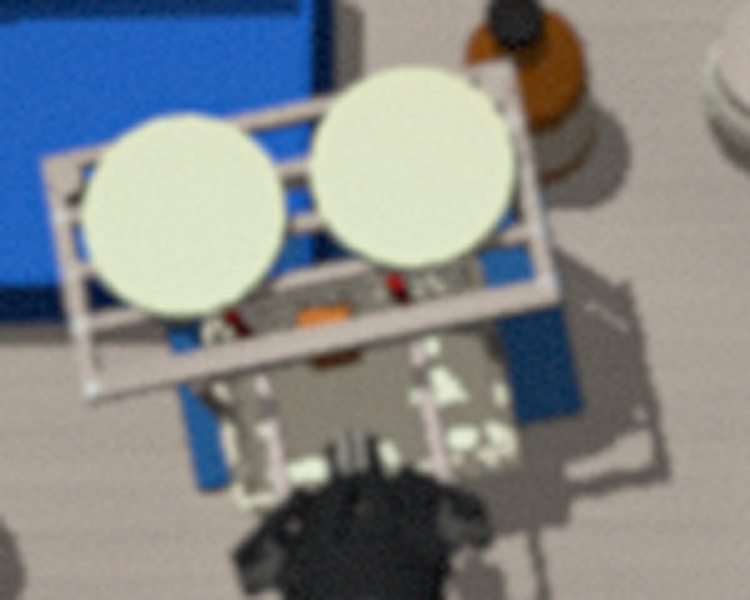

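The shut fingers point at the knob, clear of the prongs. I'll approach until I feel it.

>>> step_arm([
  [0,0.008,0.0015,0,0,0,0],
  [0,0.016,0.003,0,0,0,0],
  [0,0.021,0.004,0,0,0,0],
  [0,0.024,0.0045,0,0,0,0],
  [0,0.026,0.005,0,0,0,0],
  [0,0.026,0.005,0,0,0,0],
  [0,0.026,0.005,0,0,0,0],
])

```text
time_s: 19.23
tool_pos: [0.6297, 0.1752, 0.2426]
orientation: [[0.695, 0.695, 0.185], [0.131, 0.131, -0.983], [-0.707, 0.707, 0.0]]
force: [-0.1, 0.0, 0.2]
width: -0.0
```

>>> step_arm([
  [0,0.001,0.0002,0,0,0,0],
  [0,0.002,0.0004,0,0,0,0],
  [0,0.002,0.0004,0,0,0,0],
])

```text
time_s: 19.48
tool_pos: [0.6318, 0.1757, 0.2427]
orientation: [[0.695, 0.695, 0.185], [0.131, 0.131, -0.983], [-0.707, 0.707, 0.0]]
force: [1.1, 0.3, 0.9]
width: -0.0
```

>>> step_arm([
  [0,0.001,0.0002,0,0,0,0],
  [0,0.002,0.0004,0,0,0,0],
  [0,0.002,0.0004,0,0,0,0],
])

```text
time_s: 19.73
tool_pos: [0.634, 0.1761, 0.2428]
orientation: [[0.695, 0.695, 0.185], [0.131, 0.131, -0.983], [-0.707, 0.707, 0.0]]
force: [0.3, 1.0, 0.2]
width: -0.0001
```

>>> step_arm([
  [0,0.001,0.0002,0,0,0,0],
  [0,0.002,0.0004,0,0,0,0],
  [0,0.002,0.0004,0,0,0,0],
])

```text
time_s: 19.98
tool_pos: [0.6358, 0.1765, 0.2429]
orientation: [[0.695, 0.695, 0.185], [0.131, 0.131, -0.983], [-0.707, 0.707, 0.001]]
force: [-6.6, -1.6, 5.2]
width: 0.0004
```

>>> step_arm([
  [0,0.001,0.0002,0,0,0,0],
  [0,0.001,0.0002,0,0,0,0],
])

```text
time_s: 20.15
tool_pos: [0.6361, 0.1765, 0.2428]
orientation: [[0.694, 0.695, 0.185], [0.13, 0.132, -0.983], [-0.708, 0.706, 0.001]]
force: [-13.7, -3.7, 10.2]
width: 0.0
```

```bash
python3 - <<'E'
from h import *
plan(10.7,45,pos=(.6042,.1703,.242))
shot('side','s15',(130,170,160,120),5);shot('top','t15',(185,95,150,120),5)
def cen(im):
    h=cv2.cvtColor(im,cv2.COLOR_BGR2HSV)[295:345,270:380]; m=((h[...,0]<16)&(h[...,1]>120)&(h[...,2]>90)); ys,xs=np.nonzero(m); return xs.mean().round(2)/5,ys.mean().round(2)/5,m.sum()
for f in('t10','t11','t14','t15'): print(cen(cv2.imread(f'pics/{f}.png')))
E
```

```text
t 20.15 tcp [0.6361 0.1765 0.2428] F [-13.7  -3.7  10.2] T [-0.32  1.25 -0.09] w 0.0
  goal [0.6042 0.1703 0.242 ] shift [-0.0319 -0.0062 -0.0008] turn [ 0.01 -0.01  0.  ]
(np.float64(10.512), np.float64(3.6060000000000003), np.int64(887))
(np.float64(10.488), np.float64(3.696), np.int64(848))
(np.float64(10.540000000000001), np.float64(3.786), np.int64(792))
(np.float64(10.431999999999999), np.float64(3.5479999999999996), np.int64(935))
```

View pics/s15.png

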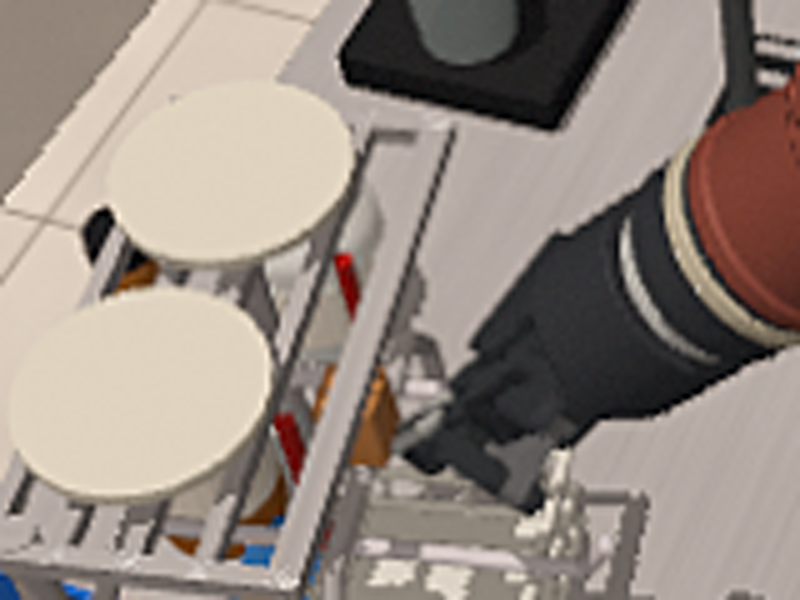

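The push meets a firm stop, evenly loaded. I'll withdraw slowly straight back, then go up and clear.

>>> step_arm([
  [0,-0.0005,-0.0001,0,0,0,0],
  [0,-0.001,-0.0002,0,0,0,0],
  [0,-0.002,-0.0004,0,0,0,0],
  [0,-0.003,-0.0006,0,0,0,0],
  [0,-0.005,-0.001,0,0,0,0],
  [0,-0.01,-0.002,0,0,0,0],
  [0,-0.02,-0.004,0,0,0,0],
  [0,-0.03,-0.006,0,0,0,0],
  [0,-0.04,-0.008,0.01,0,0,0],
  [0,-0.06,-0.012,0.03,0,0,0],
  [0,-0.085,-0.016,0.055,0,0,0],
  [0,-0.11,-0.02,0.08,0,0,0],
  [0,-0.14,-0.026,0.11,0,0,0],
  [0,-0.17,-0.032,0.13,0,0,0],
  [0,-0.17,-0.032,0.13,0,0,0],
  [0,-0.17,-0.032,0.13,0,0,0],
  [0,-0.17,-0.032,0.13,0,0,0],
  [0,-0.17,-0.032,0.13,0,0,0],
])

```text
time_s: 21.75
tool_pos: [0.4659, 0.1445, 0.3711]
orientation: [[0.693, 0.697, 0.185], [0.13, 0.132, -0.983], [-0.709, 0.705, 0.001]]
force: [0.2, 0.7, -0.7]
width: 0.0
```

>>> step_arm([
  [0,0,0,0,0,0,0],
  [0,0,0,0,0,0,0],
  [0,0,0,0,0,0,0],
  [0,0,0,0,0,0,0],
  [0,0,0,0,0,0,0],
  [0,0,0,0,0,0,0],
  [0,0,0,0,0,0,0],
  [0,0,0,0,0,0,0],
  [0,0,0,0,0,0,0],
  [0,0,0,0,0,0,0],
])

```text
time_s: 22.58
tool_pos: [0.4659, 0.1445, 0.3713]
orientation: [[0.693, 0.697, 0.185], [0.13, 0.132, -0.983], [-0.709, 0.705, 0.001]]
force: [0.6, 0.4, -0.3]
width: 0.0001
```

```bash
python3 - <<'E'
from h import *
plan(10.7,45,pos=(.6042,.1703,.242))
shot('side','s16a');shot('top','t16',(185,95,150,120),5);shot('side','s16b');shot('side','s16z',(195,230,60,60),10);shot('top','t16f')
def cen(im):
    h=cv2.cvtColor(im,cv2.COLOR_BGR2HSV)[295:345,270:380]; m=((h[...,0]<16)&(h[...,1]>120)&(h[...,2]>90)); ys,xs=np.nonzero(m); return xs.mean().round(2)/5,ys.mean().round(2)/5,m.sum()
print(cen(cv2.imread('pics/t16.png')))
A=[cv2.imread(f'pics/{f}.png').astype(int)[200:370,160:270] for f in('s12','s16a','s16b')]
for i in(0,1): print((np.abs(A[i]-A[i+1]).max(2)>40).sum())
E
```

```text
t 22.58 tcp [0.4659 0.1445 0.3713] F [ 0.6  0.4 -0.3] T [-0.09  0.68 -0.04] w 0.0001
  goal [0.6042 0.1703 0.242 ] shift [ 0.1383  0.0258 -0.1293] turn [ 0.01 -0.02  0.01]
(np.float64(10.512), np.float64(3.7700000000000005), np.int64(802))
209
0
```

View pics/s16z.png

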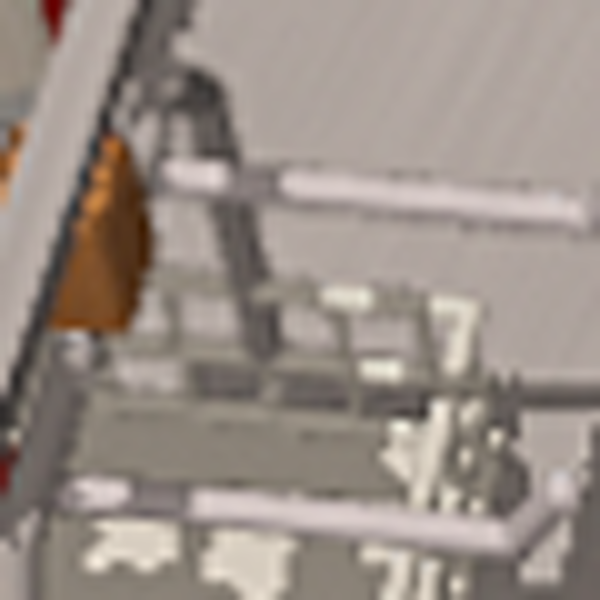

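View pics/s16b.png

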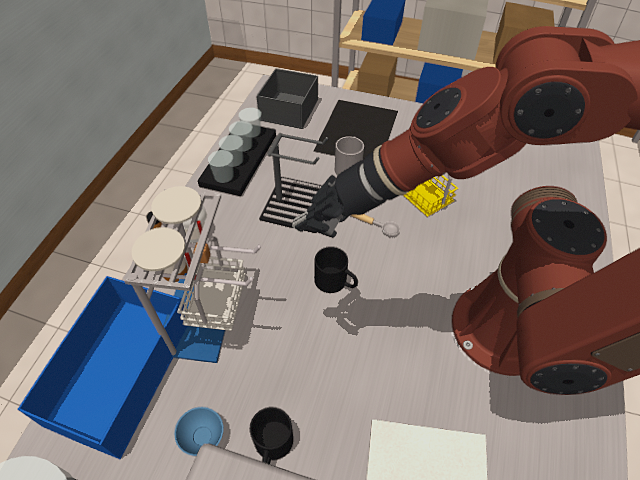

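View pics/t16f.png

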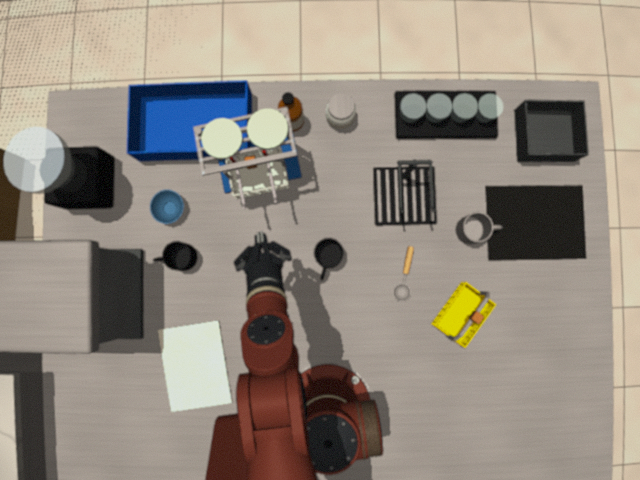

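```bash
python3 -c "
from bench import hand_in
print(hand_in())"
```

```text
the job is handed in; nothing more can be done
None
```

The white basket now hangs on the blue-footed rack, pushed back against the stop pins. I handed the job in at about 23 s of the 72 s; no verdict comes back.

**What I did:** I gripped the wooden knob with the tool leaning 60°, lifted the basket off the drip stand and lowered the bar onto the outer prongs. I then slid it about 69 mm back until it stopped. After letting go I pushed once more with shut fingers, low on the knob, and backed the arm well clear.

**Last checks:**
- **Home:** Both pushes met a firm stop, at about 17 N and then 14 N along the rack axis. The first left almost no yaw moment, the second about 0.1 N·m at most, which fits both pins being touched. The stop was within about 2 mm of where the images put the home place.
- **Hanging:** The basket looks level in the pictures, and two pictures taken 0.1–0.2 s apart just before hand-in showed no change. Nothing was touching it.
- **Bystanders:** Both mugs, the jug, the bowl and the spoon look to be where they started in the final top view.

**What disagreed:**
- **Knob settling:** The knob's top moves back about 0.5–1 mm once the push ends. It returned to the same spot both times, so I take it as the basket levelling. The pictures can't rule out a gap under 1 mm at the pins.
- **Pin contact:** While letting go I opened the fingers too wide, and one seems to have brushed a stop pin. I saw side forces of about 2.7 N, and they went away when I narrowed the fingers.

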